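# Clamp the glued bamboo paddle until the ratchet slips

## Robot

A 7-joint arm with a two-finger parallel gripper is mounted at the origin on the work surface. World frame = base frame: x ahead of the robot, y to its left, z up, the work surface at z = 0. Lengths are in m, angles in rad, forces in N, time in s.
With the tool pointing down it reaches from about 0.425 to 0.925 m from the base axis. Payload 6.8 kg.
Tool frame: the origin (TCP) lies midway between the tips of the shut fingers; the grasp point (between the pads) lies 19 mm behind it; z points along the fingers, x is the direction in which the jaws open and shut, and the axes are right-handed (so a half turn about z gives the same grasp; the last joint's range is limited). The gripper opens to 85 mm and grips with 20 to 120 N. Pads are 22 mm wide; open, the fingers measure 114 mm over their backs; the gripper's body (76 mm by 85 mm) begins 54 mm behind the grasp point. The pads swing forward as they close: fully open they stand 13 mm farther back than shut.
Start: joints at [-1.456, 0.477, 0.022, 1.555, -0.011, 1.109, -0.083], TCP at [0.149, 0.658, 0.231] pointing down, gripper open.
Joint ranges: [-2.96, 2.96], [-0.34, 2.1], [-1.41, 1.46], [0.24, 2.44], [-1.37, 4.51], [0.17, 1.92], [-2.96, 2.96]. Speed limits (rad/s): [2.39, 2.39, 3.14, 3.14, 3.14, 3.14, 3.14].

## Interface

Orientations are given as a unit quaternion [w, x, y, z].
In Python, from station import bot, imaging, nets gives the robot as it stands. The module is installed in compiled form; this text tells all that it offers.
- The arm moves only by the tool apply_moves, never from a script. Its argument "moves" is text: rows parted by semicolons, each of 7 numbers parted by spaces: the gripper command: -1 is fully open, 1 is shut, values between are in proportion, then the shift along the tool's x, y, z normalised to -1 to 1, where 1 is 120 mm, then the turn, a rotation vector about the tool's x, y, z normalised to -1 to 1, where 1 is 4 degrees. In form: hand dx dy dz rx ry rz; .... A call has 1 to 12 rows; each row shifts and turns the commanded pose from where the row before left it, along the tool's axes as they then stand; what a row does not reach is not made up. A row lasts 1/12 s, in which the tool goes at most 41.7 mm and 7.16 degrees, less where a joint would pass 70% of its speed; a pose out of reach is approached as far as the arm can. A call with a number of a shift or a turn outside -1 to 1 is refused whole. A call with a gripper value outside its range is refused whole. The fingers move at their own pace and stop on an object; "force" is the grip in N (left out, the last holds). Time passes only in rows, so rows that do not move let the fingers close. It gives the time, the measured TCP pose, the force and the opening at its end, in the units of the state.
- bot.get_obs(): the state, without advancing time (a new reading comes with each control period).
- imaging.read_camera(name): name is "scene" or "top" or "wrist"; returns a dict with "image" (420x560x3 uint8, red, green, blue), "fx", "fy", "cx", "cy" (pixels), "dist_coeffs" ([k1, k2, p1, p2, k3] as OpenCV has them; the pictures are not rectified), "view" (4x4, takes a point from world to camera coordinates); the wrist camera has in their place "mount" (4x4, takes a point from camera to tool coordinates, whose origin is the TCP and whose axes are the tool frame's). Camera axes: x right, y down, z forward; pixel columns grow to the right and rows downward; lengths in m; the calibration is good to about 2 mm. A picture is of the moment at which its call begins: read the wrist's pose just before it. There is no depth.
- bot.hand_in(): hands the job in, once; it reports no verdict.
Trained networks look in a picture, given as the dict that the camera call returned (one of the last four; its "shot" number tells which), for a name from the list of things; names that differ only in an ending like _2 or _b are one class to them, and where a whole thing is asked for, a point or a joint stands for the part that bears it (a point fixed in the world has none). Each returns a list of dicts, best first, with "score" (0 to 1); they miss things now and then, are a little off and sometimes report something else, mostly with a low value. They report only what shows in the picture. A call takes as long as a camera call.
- nets.spot_in(picture, name): "rect" ([left, top, right, bottom] in pixels, round what is visible of it).
- nets.outline_of(picture, name): "region" (420x560 bool, what is visible of it) and "rect" ([left, top, right, bottom] in pixels, round what is visible of it).
- nets.spot_point(picture, name): "location" ([column, row] in pixels: a listed point, or the origin of a listed thing).
The state is a dict: "t": time; "q": joint angles; "joint_vel": joint speeds; "joint_torque": joint torques, N m; "eef_pos": TCP position; "tool_rot": TCP orientation; "contact_force": force on the tool from outside, world axes, zero at the start; "torque": the same for the moment, N m; "gripper_width": opening from 0.0 (shut) to 1.0 (fully open).
Only numpy, scipy, OpenCV 4.12 (cv2) and the standard library are available. Lean on these libraries where they do the work, as an engineer would, in place of code of your own. Each camera call takes 0.05 s, during which the arm holds its last target.

## Task

The blade of the bamboo stirring paddle has just been glued: lay it on the bed of the little bench clamp, blade first and in line with the bed, and push it gently in under the spindle until the blade's end meets the upright. Then turn the ratchet thimble on top of the clamp clockwise until it slips, stop within an eighth of a turn of slipping, and let go so that the paddle stays clamped. Do not drop the paddle or press it hard against the clamp, and leave the other things where they are.

Things in the scene. Friction and masses are not known exactly. Their poses are not given: they have to be found in the camera images.
- clamp: small steel bench clamp, a C-frame fixed to the crate, open towards its own -y. Origin on the crate surface right below the spindle axis; z up. Base plate 80 mm (x) by 125 mm (y -67 to 57), 12 mm high. Upright 36 mm wide, 78 mm high, at y 22 to 52; from it an arm 36 mm wide reaches over the bed, z 62 to 78, y -20 to 52. Only collar and thimble stand higher.
- stop (a point): middle of the upright's inner face, which stops the blade: clamp x 0, y 22 mm, 33 mm above the crate; y points into the upright, against the way the clamp opens
- mouth (a point): outer, open end of the clamp's bed (clamp x 0, y -82 mm), given at 28 mm above the crate. The bed is a flat steel bar 44 mm wide, 8 mm thick, reaching from here to the upright. Its level top was set by hand somewhere between 24 and 34 mm above the crate (not measured, must be felt); it holds firm.
- spindle: round upright steel spindle, foot 18 mm in diameter; origin at the centre of the foot's underside, at clamp x = y = 0, 48 mm above the crate at the start. It moves straight down or up without turning: down 30 mm per clockwise turn of the thimble (4.77 mm/rad), and stays where it is left. 0.8 to 3 rad bring it down onto a paddle on the bed.
- thimble_grip (a point): point on the thimble's axis, 110 mm above the crate, where to grip it. The ratchet thimble is a ribbed upright aluminium cylinder 36 mm in diameter, 40 mm high, 86 to 126 mm above the crate, above the spindle. It turns in place, without rising or sinking. Below it sits a collar 24 mm in diameter with a small pointer, z 78 to 85 mm. Clockwise seen from above lowers the spindle.
- thimble_top (a point): centre of the thimble's top face, 126 mm above the crate. Turning the thimble takes about 0.2 N m while the spindle moves freely. When the spindle bears on something and this has risen to about 0.36 N m, the thimble slips over the collar at that torque; collar and spindle then stand still, the spindle pressing with about 40 N. Halted in mid-turn, the same rise, 0.1 to 0.2 N m, is felt.
- collar: the collar right below the thimble, origin on the axis 78 mm above the crate, z up; its pointer stands out towards its own -y, in line with the bar on the thimble's top at the start. Collar and thimble turn together (x axes in line) until the ratchet slips; from then on the angle between them is the slip.
- paddle_center (a point): centre of the loose bamboo paddle, half-way up (5 mm above its underside). It lies flat on the crate, 180 mm long in its own y, 10 mm thick throughout, about 50 g: a handle 22 mm wide from y -90 to 30 mm and a blade 34 mm wide from y 30 to 90 mm, square at its end. Axes: y along the paddle towards the blade, z up. It balances about 8 mm from the centre towards the blade.
- paddle_grip (a point): point in the handle, 43 mm from the centre away from the blade, half-way up: gripped across the handle here, the paddle can be pushed home with the fingers clear of bed and frame. Axes as the paddle's.
- paddle_tip (a point): middle of the blade's square end, half-way up (5 mm above the underside); axes as the paddle's
- kettle: aluminium kettle, 150 mm wide, 122 mm high, spout to its -y, handle to +y; origin at the centre of its underside; leave alone
- cups: stack of clear plastic cups, 74 mm wide, 127 mm high; origin at the centre of its underside; leave alone
- sugar: white ceramic sugar pot with lid, 84 mm wide, 86 mm high; origin at the centre of its underside; leave alone
- jar: empty glass jam jar, 68 mm wide, 95 mm high; origin at the centre of its underside; leave alone
- stirrers: bamboo stirrers held by a spring clip, lying flat, 142 by 48 mm; origin at the centre of its underside; leave alone

How it is judged:
By the outcome, as a careful person would: the job done as asked, in the order asked, and still so for the second after the job is handed in, with the robot touching nothing.
It also fails if it takes over 64 s, if anything falls off the work surface, if the arm or the gripper's body presses on something with over 40 N, if the wrist force passes 120 N, or if a joint passes its speed limit or range.

## Working session

There is one attempt and no reset: what is moved stays moved. The work goes in short steps, Python scripts to look and compute and a tool call to move; the robot and the scene stay as the last step left them, time stands still between calls to the robot, and variables do not carry over. Pictures are saved under pics/ and viewed, and the job is handed in when it is done.

Besides the shell and the picture viewer there is one more tool, called after "Emit:" as name(argument=value, ...), one argument or row to a line, values as JSON. apply_moves: Moves the arm, as the interface text tells. Scaled input: -1 to 1 covers 120 mm each way for a shift and 4 degrees each way for a turn. Its arguments: {"type":"object","properties":{"moves":{"type":"string"},"force":{"type":"number"}},"required":["moves"]}

```bash
mkdir -p pics; cat > h.py <<'E'
import numpy as np, cv2, json
from scipy.spatial.transform import Rotation as R
from station import bot, imaging, nets
def save(p,name):
    cv2.imwrite('pics/'+name, p['image'][:,:,::-1])
def Kd(p): return np.array([[p['fx'],0,p['cx']],[0,p['fy'],p['cy']],[0,0,1.]]), np.array(p['dist_coeffs'],float)
def wview(p,obs):
    q=obs['tool_rot']; T=np.eye(4); T[:3,:3]=R.from_quat([q[1],q[2],q[3],q[0]]).as_matrix(); T[:3,3]=obs['eef_pos']
    return np.linalg.inv(T@np.array(p['mount']))
def atz(p,px,z,V=None):
    V=np.array(p['view']) if V is None else V
    K,d=Kd(p); u=cv2.undistortPoints(np.array(px,float).reshape(-1,1,2),K,d).reshape(-1,2)
    C=np.linalg.inv(V); out=[]
    for a in u:
        r=C[:3,:3]@np.array([a[0],a[1],1]); o=C[:3,3]; out.append(o+r*(z-o[2])/r[2])
    return np.array(out)
def proj(p,X,V=None):
    V=np.array(p['view']) if V is None else V
    K,d=Kd(p); return cv2.projectPoints(np.array(X,float).reshape(-1,3),cv2.Rodrigues(V[:3,:3])[0],V[:3,3],K,d)[0].reshape(-1,2)
def ray(p,px,V=None):
    V=np.array(p['view']) if V is None else V
    K,d=Kd(p); u=cv2.undistortPoints(np.array(px,float).reshape(-1,1,2),K,d).reshape(-1,2)[0]
    C=np.linalg.inv(V); r=C[:3,:3]@np.array([u[0],u[1],1]); return C[:3,3], r/np.linalg.norm(r)
def tri(rs):
    A=np.zeros((3,3));b=np.zeros(3)
    for o,r in rs:
        P=np.eye(3)-np.outer(r,r); A+=P;b+=P@o
    return np.linalg.solve(A,b)
E
python3 - <<'E'
from h import *
o=bot.get_obs(); print(o)
for n in ['scene','top']:
    p=imaging.read_camera(n); save(p,n+'0.png')
    if 'view' in p: print(n,np.round(np.linalg.inv(p['view']),3).tolist(),p['fx'],p['dist_coeffs'])
    for m in ['clamp','stop','mouth','spindle','thimble_grip','thimble_top','collar','paddle_center','paddle_grip','paddle_tip']:
        r=nets.spot_point(p,m); print(m,[(np.round(x['location'],1).tolist(),round(x['score'],2)) for x in r[:2]])
E
```

```text
{'t': 0.0, 'q': array([-1.45610509,  0.47782183,  0.02233307,  1.55647006, -0.01148328,
        1.10928912, -0.08308855]), 'joint_vel': array([-6.78109876e-06,  1.42406462e-03,  1.26121139e-03,  1.29850454e-03,
        2.25152196e-04, -1.11837169e-03,  7.80406052e-04]), 'joint_torque': array([ 6.00221265e-04, -5.96427405e+01,  1.60812322e+00, -2.81198144e+01,
        1.24548524e-02,  9.06746602e-03, -5.34267713e-06]), 'eef_pos': array([0.14902658, 0.65772785, 0.23030316]), 'tool_rot': array([ 6.37628697e-04,  7.81315101e-01,  6.24136081e-01, -6.77125767e-04]), 'contact_force': array([-0.66002244,  0.84620479,  0.19651102]), 'torque': array([0.00485747, 0.0398216 , 0.06182314]), 'gripper_width': 0.9990226420100146}
scene [[-0.478, 0.477, -0.737, 1.389], [0.878, 0.25, -0.407, 0.464], [-0.01, -0.842, -0.539, 0.73], [0.0, 0.0, 0.0, 1.0]] 414.7556963938076 [-0.10816116  0.          0.          0.          0.        ]
clamp [([324.3, 262.1], 0.83)]
stop [([332.5, 250.8], 0.92)]
mouth [([294.6, 252.1], 0.84)]
spindle [([149.9, 229.9], 0.18)]
thimble_grip [([326.0, 228.1], 0.8)]
thimble_top [([324.9, 222.8], 0.48)]
collar [([325.7, 235.4], 0.58)]
paddle_center [([207.0, 219.3], 0.68)]
paddle_grip [([194.4, 217.6], 0.68)]
paddle_tip [([234.4, 222.0], 0.66)]
top [[-0.021, -0.985, 0.173, 0.319], [-1.0, 0.02, -0.009, 0.0], [0.005, -0.173, -0.985, 1.463], [0.0, 0.0, 0.0, 1.0]] 521.4307657665876 [-0.10063019  0.          0.          0.          0.        ]
clamp [([230.8, 196.6], 0.64)]
stop [([219.0, 196.7], 0.79)]
mouth [([319.0, 144.1], 0.57), ([254.1, 181.8], 0.55)]
spindle []
thimble_grip [([222.1, 189.5], 0.6)]
thimble_top [([226.8, 188.9], 0.68), ([318.8, 143.9], 0.26)]
collar [([227.3, 192.3], 0.72), ([220.2, 198.0], 0.7)]
paddle_center [([368.2, 204.8], 0.79)]
paddle_grip [([384.0, 192.5], 0.95)]
paddle_tip [([341.5, 212.7], 0.77)]
```

View pics/scene0.png

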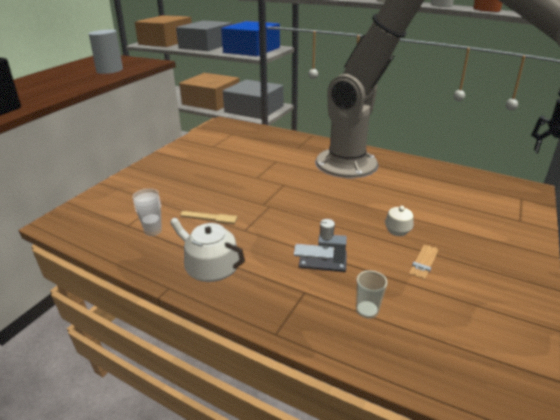

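View pics/top0.png

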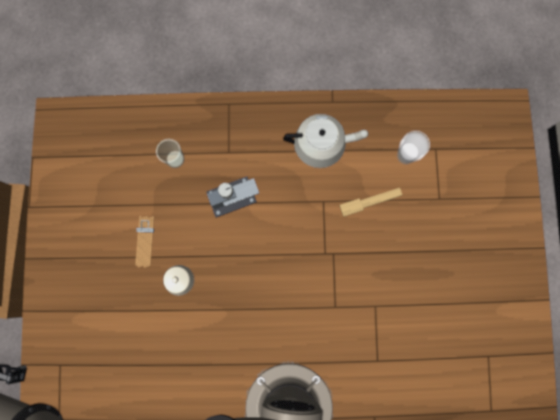

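```bash
python3 - <<'E'
from h import *
s=imaging.read_camera('scene'); t=imaging.read_camera('top')
for m,a,b in [('clamp',(324.3,262.1),(230.8,196.6)),('stop',(332.5,250.8),(219,196.7)),('mouth',(294.6,252.1),(254.1,181.8)),('tgrip',(326,228.1),(222.1,189.5)),('ttop',(324.9,222.8),(226.8,188.9)),('pc',(207,219.3),(368.2,204.8)),('pg',(194.4,217.6),(384,192.5)),('pt',(234.4,222),(341.5,212.7))]:
    X=tri([ray(s,a),ray(t,b)]); print(m,np.round(X,4),np.round(proj(s,X)-a,1),np.round(proj(t,X)-b,1))
E
```

```text
clamp [ 0.5798  0.1552 -0.0039] [[-1.1 -0. ]] [[-0.9  0.4]]
stop [0.5742 0.179  0.0399] [[0.7 0. ]] [[ 0.7 -0.3]]
mouth [0.6152 0.0846 0.0296] [[-0.4 -0. ]] [[-0.4  0.2]]
tgrip [0.581  0.1605 0.1117] [[1.3 0. ]] [[ 1.1 -0.5]]
ttop [0.5784 0.1509 0.1236] [[-0.5 -0. ]] [[-0.4  0.2]]
pc [ 0.5534 -0.2459 -0.0094] [[2.  0.3]] [[ 1.9 -1.3]]
pg [ 0.5812 -0.2834  0.0034] [[-0.7 -0.1]] [[-0.7  0.5]]
pt [ 0.5292 -0.1638 -0.0071] [[0.5 0.1]] [[ 0.5 -0.3]]
```

Emit:
apply_moves(
  moves="-1 -.193 .238 .05 0 0 0;-1 -.193 .238 .05 0 0 0;-1 -.193 .238 0.05 0 0 0;-1 -.193 .238 0 0 0 0;-1 -.193 .238 0 0 0 0;-1 -.193 .238 0 0 0 0;-1 -.193 .238 0 0 0 0;-1 -.193 .238 0 0 0 0;-1 -.193 .238 0 0 0 0;-1 -.193 .238 0 0 0 0;-1 -.193 .238 0 0 0 0;-1 -.193 .238 -.1 0 0 0",
  force=30,
)

```text
t: 2.2
eef_pos: [0.4218, 0.3092, 0.2239]
tool_rot: [0.0, 0.781, 0.624, -0.002]
contact_force: [0.6, 0.7, -0.2]
gripper_width: 1.001
```

Emit:
apply_moves(
  moves="-1 -.193 .238 -.05 0 0 0;-1 -.193 .238 0 0 0 0;-1 -.193 .238 0 0 0 0;-1 0 0 0 0 0 1;-1 0 0 0 0 0 1;-1 0 0 0 0 0 1;-1 0 0 0 0 0 1;-1 0 0 0 0 0 1;-1 0 0 0 0 0 1;-1 0 0 0 0 0 1;-1 0 0 0 0 0 0;-1 0 0 0 0 0 0",
)

```text
t: 3.2
eef_pos: [0.4902, 0.2249, 0.2314]
tool_rot: [-0.0, 0.909, 0.418, 0.0]
contact_force: [-0.2, -0.7, 0.0]
gripper_width: 1.002
```

```bash
python3 - <<'E'
from h import *
o=bot.get_obs(); p=imaging.read_camera('wrist'); save(p,'w1.png')
print(o['t'],o['q'],o['eef_pos'],o['tool_rot'],o['contact_force']); print(np.round(p['mount'],3).tolist(),p['fx'],p['dist_coeffs'])
V=wview(p,o)
for m,z in [('clamp',0),('stop',.033),('mouth',.028),('thimble_grip',.11),('thimble_top',.126),('collar',.078),('paddle_center',.005),('paddle_grip',.005),('paddle_tip',.005)]:
    r=nets.spot_point(p,m); print(m,[(np.round(x['location'],1).tolist(),round(x['score'],2),np.round(atz(p,x['location'],z,V),4).tolist()) for x in r[:2]])
E
```

```text
3.2 [-0.80953032  0.25721502  0.31593267  1.89815079 -0.09404279  1.00023643
  0.40900032] [0.4901863  0.22491684 0.23139171] [-3.19333502e-06  9.08660671e-01  4.17535356e-01  1.09719623e-04] [-0.1711464  -0.66999755  0.0261061 ]
[[1.0, -0.0, 0.001, 0.0], [0.0, 0.946, 0.323, -0.083], [-0.001, -0.323, 0.946, -0.143], [0.0, 0.0, 0.0, 1.0]] 362.43428121813764 [-0.07179358  0.          0.          0.          0.        ]
clamp [([279.0, 260.3], 0.74, [[0.5766, 0.1569, 0.0]])]
stop [([291.5, 260.7], 0.86, [[0.5724, 0.1774, 0.033]])]
mouth [([244.2, 331.7], 0.66, [[0.6096, 0.0755, 0.028]])]
thimble_grip [([279.6, 320.2], 0.69, [[0.5775, 0.1554, 0.11]])]
thimble_top [([281.7, 334.5], 0.84, [[0.5805, 0.1549, 0.126]]), ([279.3, 300.2], 0.68, [[0.5536, 0.1751, 0.126]])]
collar [([277.5, 302.7], 0.69, [[0.5791, 0.1519, 0.078]])]
paddle_center []
paddle_grip [([452.8, 246.6], 0.75, [[0.6918, 0.3198, 0.005]])]
paddle_tip []
```

View pics/w1.png

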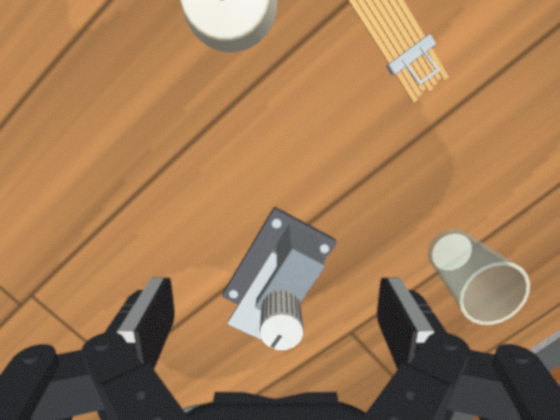

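```bash
python3 - <<'E'
from h import *
p=imaging.read_camera('wrist');o=bot.get_obs();V=wview(p,o)
im=p['image']; crop=cv2.resize(im[195:365,205:350],None,fx=4.,fy=3.5*4/3.5)[:,:,::-1]
crop=cv2.resize(crop,(512,600)); cv2.imwrite('pics/w1c.png',crop)
X=atz(p,[(276,208),(335,242),(224,295)],.012,V); print(X)
a=X[0]-X[2]; b=X[1]-X[0]; print(np.linalg.norm(a),np.degrees(np.arctan2(a[1],a[0])),np.linalg.norm(b),np.degrees(np.arctan2(b[1],b[0])))
E
```

```text
[[0.52266518 0.19837546 0.012     ]
 [0.59481727 0.22163451 0.012     ]
 [0.56418825 0.0830207  0.012     ]]
0.1226005146488475 109.79683213377281 0.07580836547217099 17.867322352467916
```

View pics/w1c.png

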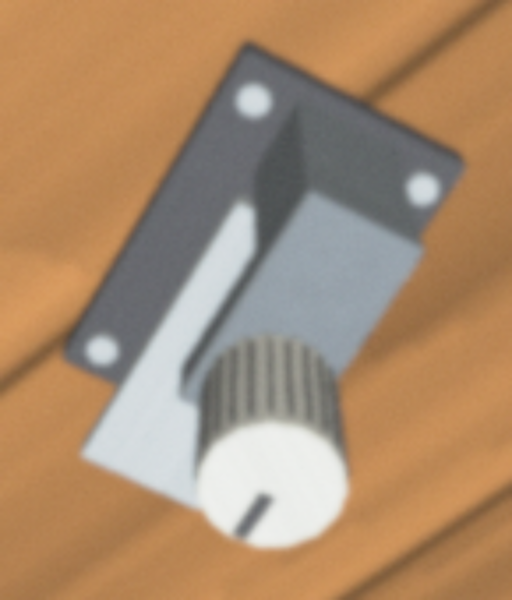

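```bash
python3 - <<'E'
from h import *
from scipy.optimize import least_squares
p=imaging.read_camera('wrist');o=bot.get_obs();V=wview(p,o)
f=lambda x,y:(205+x/3.531,195+y/3.529)
obs=[((-40,57,12),f(247,42)),((40,57,12),f(463,160)),((-40,-67,12),f(65,352)),((-18,52,78),f(313,188)),((18,52,78),f(423,247)),((0,0,126),f(273,484)),((-22,-82,None),f(80,456))]
def model(v,full=False):
    pts=[]
    for (a,b,c),_ in obs:
        if c is None: c=v[3]*1000
        ct,st=np.cos(v[2]),np.sin(v[2])
        a,b,c=a/1e3,b/1e3,c/1e3
        pts.append((v[0]+ct*a-st*b,v[1]+st*a+ct*b,c+ (v[4] if len(v)>4 else 0)))
    return proj(p,pts,V)-np.array([q for _,q in obs])
for v0 in ([.578,.155,.35,.028],[.578,.155,.35,.028,0]):
    r=least_squares(lambda v:model(v).ravel(),v0,x_scale=.01,loss='soft_l1'); print(r.x,np.degrees(r.x[2])); print(np.round(model(r.x),1).tolist())
E
```

```text
[0.57820081 0.15729144 0.34674232 0.0359846 ] 19.86687141363496
[[-0.6, 0.7], [1.8, 1.1], [-1.4, 0.9], [-0.9, -0.9], [1.8, -0.2], [0.2, -0.8], [-0.1, -0.0]]
[ 0.57953556  0.15612822  0.34458928  0.03728818 -0.00342902] 19.74351163520634
[[-0.5, 1.2], [1.3, 1.4], [-1.0, 0.5], [-0.9, -0.7], [1.3, -0.2], [0.1, -1.7], [0.1, 0.0]]
```

Emit:
apply_moves(
  moves="-1 -.205 .248 0 0 0 0;-1 -.205 .248 0 0 0 0;-1 -.205 .248 0 0 0 0;-1 -.205 .248 0 0 0 0;-1 -.205 .248 0 0 0 0;-1 -.205 .248 0 0 0 0;-1 -.205 .248 0 0 0 0;-1 -.205 .248 0 0 0 0;-1 -.205 .248 0 0 0 0;-1 -.205 .248 0 0 0 0;-1 -.205 .248 0 0 0 0;-1 -.205 .248 0 0 0 0",
)

```text
t: 4.8
eef_pos: [0.568, -0.2337, 0.2314]
tool_rot: [-0.0, 0.909, 0.417, 0.0]
contact_force: [1.5, 1.1, -0.9]
gripper_width: 1.001
```

Emit:
apply_moves(
  moves="-1 -.205 .248 0 0 0 0;-1 0 0 0 0 0 1;-1 0 0 0 0 0 1;-1 0 0 0 0 0 1;-1 0 0 0 0 0 1;-1 0 0 0 0 0 1;-1 0 0 0 0 0 1;-1 0 0 0 0 0 .6;-1 0 0 0 0 0 0;-1 0 0 0 0 0 0",
)

```text
t: 5.63
eef_pos: [0.5744, -0.2698, 0.2312]
tool_rot: [-0.0, 0.98, 0.199, -0.0]
contact_force: [-0.0, 0.7, 0.9]
gripper_width: 1.003
```

```bash
python3 - <<'E'
from h import *
o=bot.get_obs(); p=imaging.read_camera('wrist'); save(p,'w2.png')
print(o['t'],o['q'],o['eef_pos'],o['tool_rot'],o['contact_force'])
V=wview(p,o)
for m,z in [('paddle_center',.005),('paddle_grip',.005),('paddle_tip',.005)]:
    r=nets.spot_point(p,m); print(m,[(np.round(x['location'],1).tolist(),round(x['score'],2),np.round(atz(p,x['location'],z,V),4).tolist()) for x in r[:2]])
r=nets.outline_of(p,'paddle_center')
if r:
    m=r[0]['region'].astype(np.uint8); print(r[0]['score'],r[0]['rect'],m.sum())
    c=np.argwhere(m)[:,::-1].astype(float); X=atz(p,c,.008,V)[:,:2]
    mu=X.mean(0); u,s,vt=np.linalg.svd(X-mu,full_matrices=False); d=vt[0]*np.sign(vt[0][1]); a=(X-mu)@d; b=(X-mu)@np.array([d[1],-d[0]])
    print(mu,np.degrees(np.arctan2(d[1],d[0])),a.min(),a.max())
    for lo in np.arange(-.08,.1,.02):
        k=(a>lo-.004)&(a<lo+.004)
        if k.any(): print(round(lo,3),b[k].min().round(4),b[k].max().round(4),(mu+d*lo+np.array([d[1],-d[0]])*(b[k].min()+b[k].max())/2).round(4))
E
```

```text
5.6333 [-0.10992377  0.46670913  0.6262602   1.68951233 -0.30277243  1.08423375
  1.00899376] [ 0.57440059 -0.26983896  0.23116981] [-3.90782508e-06  9.80043408e-01  1.98783548e-01 -1.39685178e-04] [-0.04969214  0.67450078  0.92956788]
paddle_center [([271.0, 143.9], 0.67, [[0.5609, -0.2484, 0.005]])]
paddle_grip [([267.5, 181.2], 0.96, [[0.5727, -0.286, 0.005]])]
paddle_tip [([282.1, 47.2], 0.92, [[0.535, -0.1592, 0.005]])]
0.8 [252.7, 47.4, 300.0, 226.6] 4960
[ 0.55566041 -0.23091317] 106.8227313845429 -0.10687717100850615 0.0758319205092252
-0.08 -0.012 0.0109 [ 0.5783 -0.3077]
-0.06 -0.0122 0.011 [ 0.5725 -0.2885]
-0.04 -0.0111 0.0113 [ 0.5674 -0.2692]
-0.02 -0.0102 0.0113 [ 0.562  -0.2499]
0.0 -0.0111 0.0121 [ 0.5561 -0.2308]
0.02 -0.0171 0.0174 [ 0.55   -0.2117]
0.04 -0.0179 0.0174 [ 0.5438 -0.1927]
0.06 -0.0178 0.0182 [ 0.5385 -0.1734]
```

View pics/w2.png

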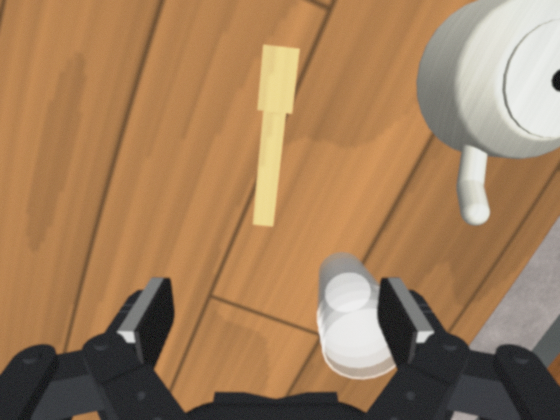

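```bash
python3 - <<'E'
from h import *
o=bot.get_obs(); p=imaging.read_camera('wrist');V=wview(p,o)
t=imaging.read_camera('top')
g=np.array([.5725,-.287]);d=np.array([np.cos(np.radians(106.8)),np.sin(np.radians(106.8))]);n=np.array([d[1],-d[0]])
for m in ['cups','kettle']:
  for q,VV in ((p,V),(t,None)):
    for x in nets.spot_point(q,m)[:1]:
        X=atz(q,x['location'],0,VV)[0][:2]; print(m,x['location'],x['score'],X,'n',(X-g)@n,'d',(X-g)@d,'dist',np.linalg.norm(X-g))
X=atz(p,[(347,290),(341,258),(360,345)],0,V);print(X, atz(p,[(358,346)],.127,V))
# new target delta in tool frame
D=np.array([.5725,-.287])-o['eef_pos'][:2]
q=o['tool_rot'];M=R.from_quat([q[1],q[2],q[3],q[0]]).as_matrix(); print('delta tool',M.T@np.r_[D,0])
E
```

```text
cups [341.5, 270.5] 0.59 [ 0.69387198 -0.35315804] n 0.09706998336753854 d -0.09841474452941522 dist 0.13823184731372243
kettle [483.3, 78.4] 0.55 [ 0.73195396 -0.10366886] n 0.20563690816094315 d 0.12941920813509775 dist 0.24297298086887753
kettle [319.8, 145.0] 0.73 [ 0.72703399 -0.10639909] n 0.20013780635645334 d 0.12822753092696795 dist 0.23769190398665188
[[ 0.71174877 -0.37421746  0.        ]
 [ 0.68607492 -0.33879554  0.        ]
 [ 0.76428168 -0.4406172   0.        ]] [[ 0.68789323 -0.35832023  0.127     ]]
delta tool [-8.35895352e-03  1.49521285e-02 -2.35248363e-06]
```

Emit:
apply_moves(
  moves=".06 -.07 .125 0 0 0 0;.06 0 0 .3 0 0 .76;.06 0 0 .3 0 0 .76;.06 0 0 .3 0 0 0;.06 0 0 .3 0 0 0;.06 0 0 .3 0 0 0;.06 0 0 .2 0 0 0;.06 0 0 0 0 0 0;.06 0 0 0 0 0 0;.06 0 0 0 0 0 0",
)

```text
t: 7.02
eef_pos: [0.5735, -0.288, 0.029]
tool_rot: [0.001, 0.989, 0.146, 0.001]
contact_force: [2.0, 0.7, 1.0]
gripper_width: 0.47
```

```bash
python3 - <<'E'
from h import *
o=bot.get_obs(); p=imaging.read_camera('wrist'); save(p,'w3.png')
print(o['t'],o['eef_pos'],o['tool_rot'],o['contact_force'],o['gripper_width'])
E
```

```text
7.0167 [ 0.57349455 -0.2879824   0.02899403] [7.63455236e-04 9.89344937e-01 1.45585377e-01 9.53894541e-04] [1.99710622 0.69169955 0.98128232] 0.46978014256622164
```

View pics/w3.png

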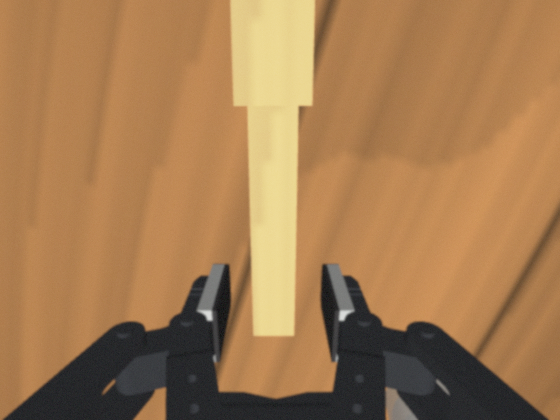

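Emit:
apply_moves(
  moves=".06 0 0 .1 0 0 0;.06 0 0 .05 0 0 0;.06 0 0 .03 0 0 0;.06 0 0 .02 0 0 0;.06 0 0 0 0 0 0;.06 0 0 0 0 0 0",
)

```text
t: 7.57
eef_pos: [0.5724, -0.2871, 0.0032]
tool_rot: [-0.0, 0.989, 0.146, -0.0]
contact_force: [-1.0, 0.4, -0.1]
gripper_width: 0.466
```

Emit:
apply_moves(
  moves=".06 0 0 .02 0 0 0;.06 0 0 0 0 0 0;1 0 0 0 0 0 0;1 0 0 0 0 0 0;1 0 0 0 0 0 0;1 0 0 0 0 0 0;1 0 0 0 0 0 0;1 0 0 0 0 0 0",
  force=50,
)

```text
t: 8.23
eef_pos: [0.5727, -0.2872, 0.0012]
tool_rot: [0.0, 0.989, 0.146, 0.0]
contact_force: [-0.1, 0.0, 3.8]
gripper_width: 0.244
```

Emit:
apply_moves(
  moves="1 0 0 -.05 0 0 0;1 0 0 -.15 0 0 0;1 0 0 -.25 0 0 0;1 0 0 -.25 0 0 0;1 .05 -.09 -.15 0 0 0;1 .1 -.177 0 0 0 0;1 .1317 -.2331 0 0 0 0;1 .1317 -.2331 0 0 0 0;1 .1317 -.2331 0 0 0 0;1 .1317 -.2331 0 0 0 0;1 .1317 -.2331 0 0 0 0;1 .1317 -.2331 0 0 0 0",
)

```text
t: 9.23
eef_pos: [0.6227, -0.0615, 0.103]
tool_rot: [-0.0, 0.989, 0.146, -0.0]
contact_force: [0.9, 0.3, -0.7]
gripper_width: 0.242
```

Emit:
apply_moves(
  moves="1 .1317 -.2331 0 0 0 0;1 .1 -.177 0 0 0 0;1 .05 -.09 0 0 0 0;1 .02 -.03 0 0 0 0;1 0 0 0 0 0 -.38;1 0 0 0 0 0 -.37;1 0 0 0 0 0 0;1 0 0 0 0 0 0;1 0 0 0 0 0 0",
)

```text
t: 9.98
eef_pos: [0.639, 0.0064, 0.103]
tool_rot: [0.0, 0.985, 0.17, -0.0]
contact_force: [-0.1, -0.3, -0.5]
gripper_width: 0.24
```

```bash
python3 - <<'E'
from h import *
o=bot.get_obs(); p=imaging.read_camera('wrist'); save(p,'w4.png')
print(o['t'],o['q'],o['eef_pos'],o['tool_rot'],o['contact_force'],o['gripper_width'])
V=wview(p,o)
for m,z in [('clamp',0),('stop',.033),('mouth',.028),('thimble_grip',.11),('thimble_top',.126),('collar',.078),('paddle_grip',.1),('paddle_tip',.105),('paddle_center',.1)]:
    r=nets.spot_point(p,m); print(m,[(np.round(x['location'],1).tolist(),round(x['score'],2),np.round(atz(p,x['location'],z,V),4).tolist()) for x in r[:2]])
E
```

```text
9.9833 [-0.50743285  0.62170364  0.56510052  1.78038929 -0.4225922   0.86283017
  0.59527329] [0.63898361 0.00644553 0.10302528] [ 1.64464837e-04  9.85390914e-01  1.70307717e-01 -3.89826311e-05] [-0.12475018 -0.33393311 -0.50772801] 0.2404319938809249
clamp []
stop []
mouth []
thimble_grip []
thimble_top []
collar []
paddle_grip [([277.2, 281.4], 0.67, [[0.641, 0.0041, 0.1]])]
paddle_tip []
paddle_center [([274.5, 190.9], 0.64, [[0.6253, 0.0445, 0.1]])]
```

View pics/w4.png

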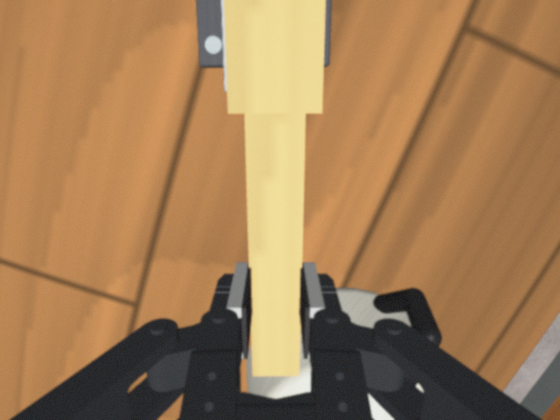

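```bash
python3 - <<'E'
from h import *
o=bot.get_obs(); p=imaging.read_camera('wrist');V=wview(p,o)
c=np.array([.578,.156]);d=np.array([np.cos(np.radians(109.8)),np.sin(np.radians(109.8))]);n=np.array([d[1],-d[0]])
f=lambda X:np.round([((np.array(X)[:2]-c)@n)*1e3,((np.array(X)[:2]-c)@d)*1e3],1)
print('tcp',f(o['eef_pos']),'cx',p['cx'],p['cy'])
for px,z in [((199,66),.012),((330,66),.012),((213,45),.012),((225,90),.03),((275,112),.107),((275.5,376),.107),((229,112),.112),((322,112),.112),((380,300),.06),((437,330),.06),((437,330),.1),((380,300),.1)]:
    X=atz(p,[px],z,V)[0];print(px,z,X.round(4),f(X))
im=p['image'][0:120,170:360]; cv2.imwrite('pics/w4c.png',cv2.resize(im,(760,480),interpolation=cv2.INTER_CUBIC)[:,:,::-1])
s=imaging.read_camera('scene'); save(s,'s4.png'); cv2.imwrite('pics/s4c.png',cv2.resize(s['image'][180:300,160:360],(800,480),interpolation=cv2.INTER_CUBIC)[:,:,::-1])
E
```

```text
tcp [   7.5 -159.7] cx 275.2521725560766 206.84501452744448
(199, 66) 0.012 [0.5638 0.0814 0.012 ] [-38.7 -65.4]
(330, 66) 0.012 [0.639  0.1083 0.012 ] [ 41.3 -65.6]
(213, 45) 0.012 [0.5683 0.0957 0.012 ] [-29.5 -53.4]
(225, 90) 0.03 [0.5852 0.0742 0.03  ] [-20.9 -79.5]
(275, 112) 0.107 [0.6145 0.0773 0.107 ] [  7.7 -86.4]
(275.5, 376) 0.107 [ 0.6571 -0.0407  0.107 ] [   7.8 -211.8]
(229, 112) 0.112 [0.5988 0.0721 0.112 ] [ -8.9 -86. ]
(322, 112) 0.112 [0.6304 0.0834 0.112 ] [ 24.7 -86. ]
(380, 300) 0.06 [ 0.7122 -0.0075  0.06  ] [  70.8 -199.3]
(437, 330) 0.06 [ 0.7566 -0.0158  0.06  ] [ 109.8 -222.1]
(437, 330) 0.1 [0.7253 0.0062 0.1   ] [  87.9 -190.8]
(380, 300) 0.1 [0.6905 0.0127 0.1   ] [  57.3 -172.9]
```

View pics/w4c.png

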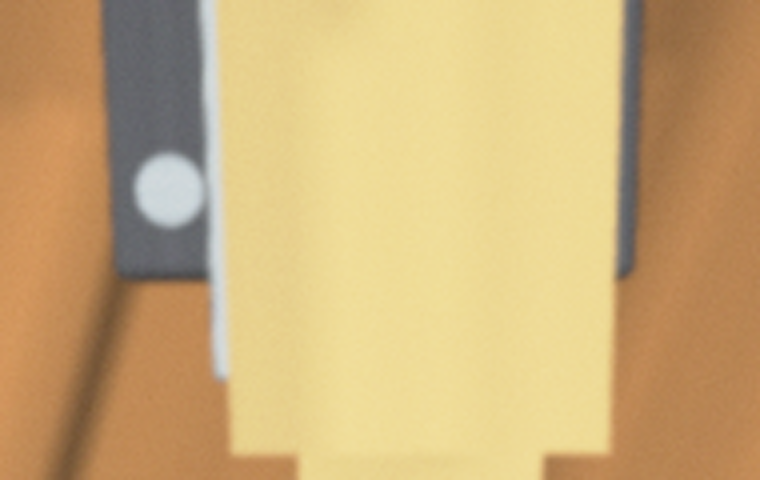

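View pics/s4c.png

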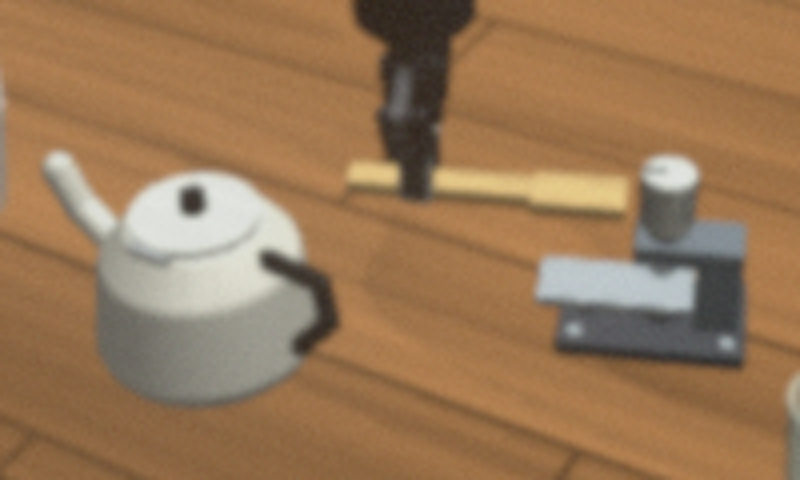

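Emit:
apply_moves(
  moves="1 -.054 .042 0 0 0 0;1 0 0 .1 0 0 0;1 0 0 .15 0 0 0;1 0 0 .15 0 0 0;1 0 0 .07 0 0 0;1 0 0 .02 0 0 0;1 0 0 0 0 0 0;1 0 0 0 0 0 0;1 0 0 0 0 0 0",
)

```text
t: 11.33
eef_pos: [0.6355, 0.0011, 0.045]
tool_rot: [0.0, 0.985, 0.171, 0.001]
contact_force: [-0.5, 0.0, -1.0]
gripper_width: 0.238
```

```bash
python3 - <<'E'
from h import *
o=bot.get_obs(); p=imaging.read_camera('wrist'); save(p,'w5.png')
print(o['t'],o['q'],o['eef_pos'],o['tool_rot'],o['contact_force'],o['torque'],o['gripper_width'])
s=imaging.read_camera('scene'); cv2.imwrite('pics/s5c.png',cv2.resize(s['image'][190:280,220:360],(784,504),interpolation=cv2.INTER_CUBIC)[:,:,::-1])
E
```

```text
11.3333 [-0.46481872  0.69125634  0.51437017  1.81447631 -0.47312354  0.75897252
  0.64552539] [0.63554723 0.00107599 0.04499431] [1.26216732e-04 9.85191546e-01 1.71455512e-01 7.80779779e-04] [-0.50994993  0.04548102 -0.98408046] [-0.03010101  0.00847832 -0.00962148] 0.23774304770273694
```

View pics/w5.png

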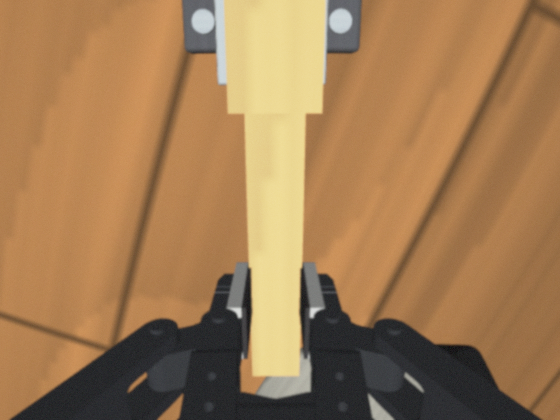

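View pics/s5c.png

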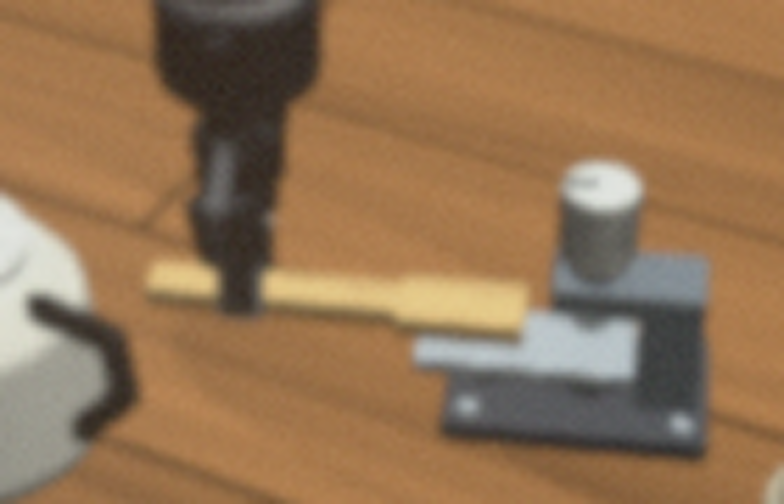

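Emit:
apply_moves(
  moves="1 -.012 0 .04 0 0 0;1 0 0 .02 0 0 0;1 0 0 0 0 0 0;1 0 0 0 0 0 0",
)

```text
t: 11.77
eef_pos: [0.6332, 0.0008, 0.0366]
tool_rot: [-0.0, 0.985, 0.172, -0.0]
contact_force: [-0.1, -0.1, -1.8]
gripper_width: 0.242
```

Emit:
apply_moves(
  moves="1 0 0 .01 0 0 0;1 0 0 0 0 0 0;1 0 0 0 0 0 0",
)

```text
t: 12.02
eef_pos: [0.6335, 0.0008, 0.0356]
tool_rot: [-0.0, 0.985, 0.172, -0.0]
contact_force: [0.0, -0.2, -0.3]
gripper_width: 0.239
```

Emit:
apply_moves(
  moves="1 0 0 .01 0 0 0;1 0 0 0 0 0 0;1 0 0 0 0 0 0",
)

```text
t: 12.27
eef_pos: [0.6336, 0.0007, 0.0346]
tool_rot: [0.0, 0.985, 0.171, 0.0]
contact_force: [-0.2, 0.2, 0.9]
gripper_width: 0.239
```

Emit:
apply_moves(
  moves="1 0 0 .01 0 0 0;1 0 0 0 0 0 0;1 0 0 0 0 0 0",
)

```text
t: 12.52
eef_pos: [0.6337, 0.0007, 0.0335]
tool_rot: [0.0, 0.985, 0.171, 0.0]
contact_force: [0.2, -1.1, 2.0]
gripper_width: 0.239
```

```bash
python3 - <<'E'
from h import *
o=bot.get_obs()
print(o['t'],o['eef_pos'],o['contact_force'],o['torque'],o['gripper_width'])
E
```

```text
12.5167 [0.63365142 0.0006787  0.03350136] [ 0.15212875 -1.12543988  2.04005917] [0.09371543 0.08543101 0.0341475 ] 0.23947828245843106
```

Emit:
apply_moves(
  moves="1 0 0 .01 0 0 0;1 0 0 0 0 0 0;1 0 0 0 0 0 0",
)

```text
t: 12.77
eef_pos: [0.6337, 0.0007, 0.0324]
tool_rot: [-0.0, 0.985, 0.171, 0.0]
contact_force: [-0.4, -1.0, 5.0]
gripper_width: 0.241
```

```bash
python3 - <<'E'
from h import *
o=bot.get_obs()
print(o['t'],o['eef_pos'],o['contact_force'],o['torque'],o['gripper_width'])
p=imaging.read_camera('wrist'); save(p,'w6.png')
s=imaging.read_camera('scene'); cv2.imwrite('pics/s6c.png',cv2.resize(s['image'][190:280,220:360],(784,504),interpolation=cv2.INTER_CUBIC)[:,:,::-1])
E
```

```text
12.7667 [0.63368953 0.00069446 0.03236643] [-0.43193501 -0.97834229  5.0476489 ] [ 0.20299117  0.17069095 -0.00826297] 0.2405290519125974
```

View pics/s6c.png

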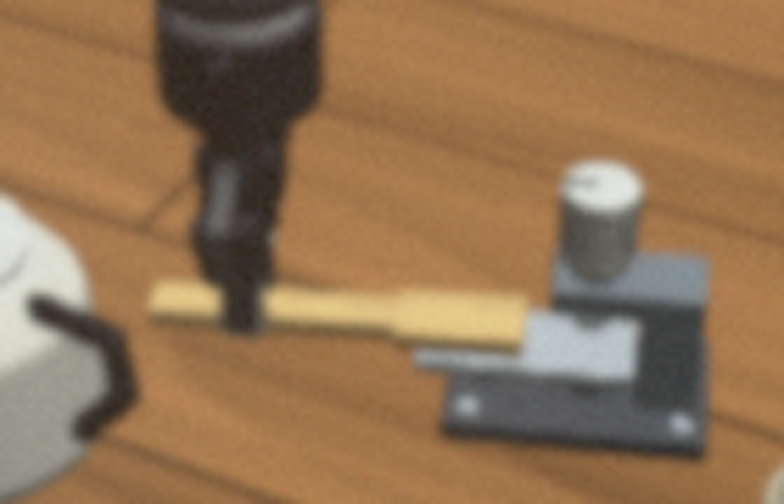

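View pics/w6.png

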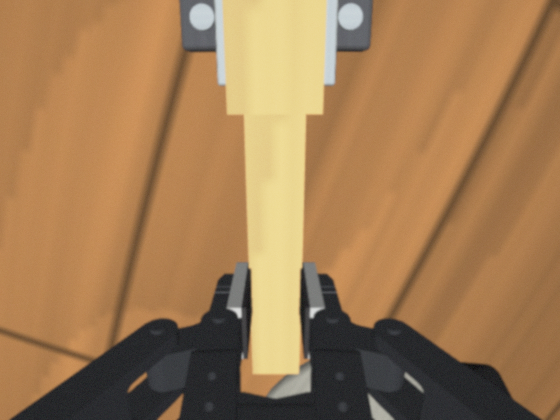

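Emit:
apply_moves(
  moves="1 0 0 -.012 0 0 0;1 0 -.05 0 0 0 0;1 0 -.075 0 0 0 0;1 0 -.075 0 0 0 0;1 0 -.075 0 0 0 0;1 0 -.05 0 0 0 0;1 0 0 0 0 0 0;1 0 0 0 0 0 0",
)

```text
t: 13.53
eef_pos: [0.62, 0.0403, 0.0338]
tool_rot: [-0.001, 0.985, 0.173, 0.0]
contact_force: [-0.8, 0.6, 6.0]
gripper_width: 0.237
```

```bash
python3 - <<'E'
from h import *
o=bot.get_obs()
print(o['t'],o['eef_pos'],o['tool_rot'],o['contact_force'],o['torque'],o['gripper_width'])
p=imaging.read_camera('wrist'); save(p,'w7.png')
s=imaging.read_camera('scene'); cv2.imwrite('pics/s7c.png',cv2.resize(s['image'][190:280,220:360],(784,504),interpolation=cv2.INTER_CUBIC)[:,:,::-1])
E
```

```text
13.5333 [0.62004131 0.04027405 0.03381846] [-9.01484341e-04  9.84980571e-01  1.72662804e-01  1.36538112e-04] [-0.80471356  0.63972207  6.04214278] [0.46156605 0.13984911 0.01842177] 0.2371619616746558
```

View pics/s7c.png

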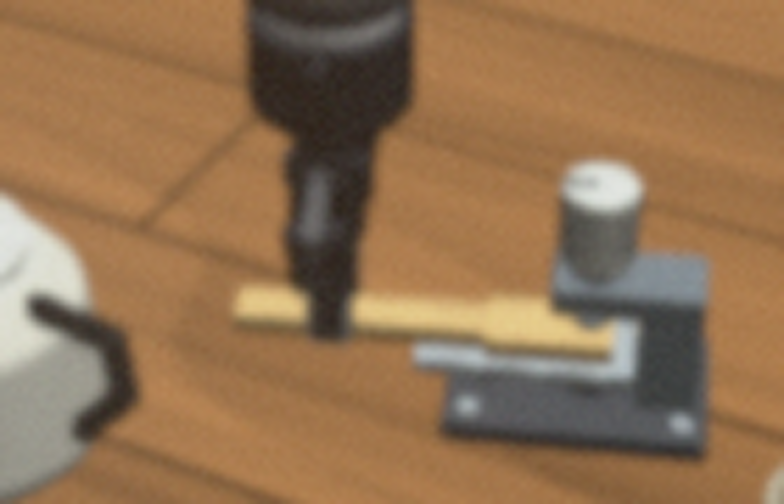

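View pics/w7.png

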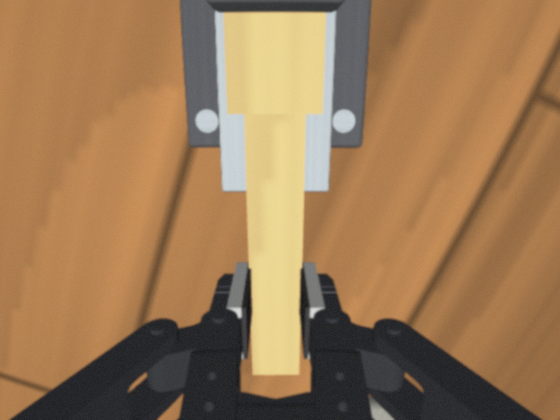

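Emit:
apply_moves(
  moves="1 0 0 -.008 0 0 0;1 0 -.03 0 0 0 0;1 0 -.03 0 0 0 0;1 0 0 0 0 0 0;1 0 0 0 0 0 0",
)

```text
t: 14.05
eef_pos: [0.6174, 0.0456, 0.0343]
tool_rot: [-0.001, 0.985, 0.172, -0.0]
contact_force: [-0.6, 2.1, 3.3]
gripper_width: 0.235
```

Emit:
apply_moves(
  moves="1 0 -.015 0 0 0 0;1 0 0 0 0 0 0;1 0 0 0 0 0 0",
)

```text
t: 14.3
eef_pos: [0.6172, 0.0461, 0.0345]
tool_rot: [-0.0, 0.985, 0.171, -0.0]
contact_force: [-0.3, 0.3, 4.0]
gripper_width: 0.236
```

```bash
python3 - <<'E'
from h import *
o=bot.get_obs()
print(o['t'],o['eef_pos'],o['tool_rot'],o['contact_force'],o['torque'],o['gripper_width'])
s=imaging.read_camera('scene'); cv2.imwrite('pics/s8c.png',cv2.resize(s['image'][190:280,220:360],(784,504),interpolation=cv2.INTER_CUBIC)[:,:,::-1])
E
```

```text
14.3 [0.61718536 0.04606331 0.03445719] [-7.96819120e-05  9.85184487e-01  1.71497868e-01 -4.18259927e-05] [-0.3182456   0.31551579  4.02017419] [0.14678174 0.02054936 0.0132612 ] 0.23616227904722736
```

View pics/s8c.png

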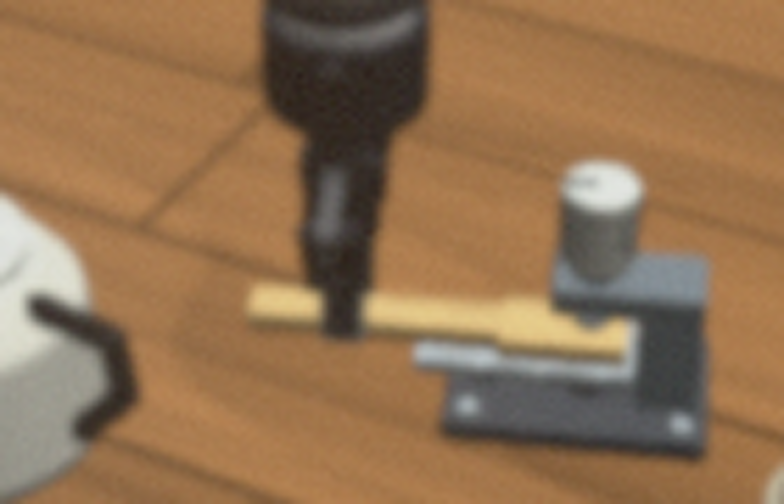

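Emit:
apply_moves(
  moves="1 0 0 -.006 0 0 0;1 0 -.015 0 0 0 0;1 0 -.015 0 0 0 0;1 0 0 0 0 0 0;1 0 0 0 0 0 0",
)

```text
t: 14.77
eef_pos: [0.6156, 0.0496, 0.0349]
tool_rot: [-0.0, 0.985, 0.172, -0.0]
contact_force: [-0.1, 0.5, -0.7]
gripper_width: 0.239
```

Emit:
apply_moves(
  moves="1 0 -.01 0 0 0 0;1 0 0 0 0 0 0;1 0 0 0 0 0 0",
)

```text
t: 15.02
eef_pos: [0.6155, 0.0506, 0.0351]
tool_rot: [-0.0, 0.985, 0.172, -0.0]
contact_force: [0.1, 0.8, -0.1]
gripper_width: 0.236
```

```bash
python3 - <<'E'
from h import *
o=bot.get_obs()
print(o['t'],o['eef_pos'],o['tool_rot'],o['contact_force'],o['torque'],o['gripper_width'])
s=imaging.read_camera('scene'); cv2.imwrite('pics/s9c.png',cv2.resize(s['image'][190:280,220:360],(784,504),interpolation=cv2.INTER_CUBIC)[:,:,::-1])
E
```

```text
15.0167 [0.61547896 0.05061079 0.03509198] [-4.02134408e-05  9.85159296e-01  1.71642482e-01 -1.33847799e-04] [ 0.08372327  0.82549021 -0.07197232] [-0.04669859  0.01751028 -0.0011285 ] 0.23571616441370793
```

View pics/s9c.png

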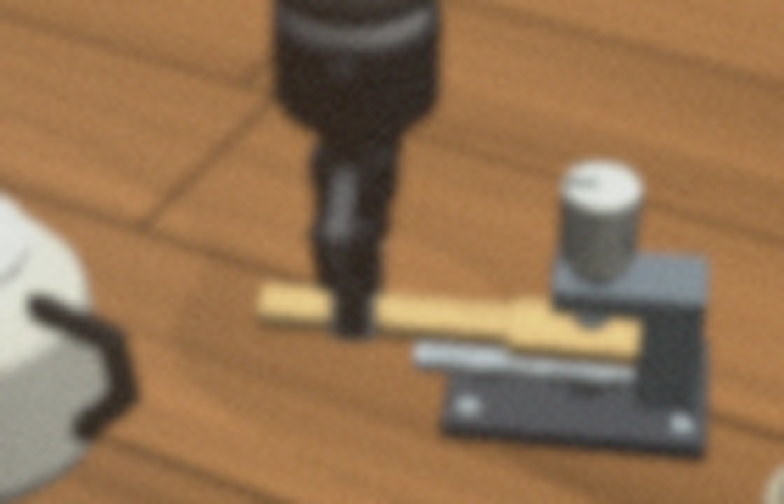

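Emit:
apply_moves(
  moves="1 0 -.01 0 0 0 0;1 0 0 0 0 0 0;1 0 0 0 0 0 0",
)

```text
t: 15.32
eef_pos: [0.6154, 0.0511, 0.0353]
tool_rot: [0.0, 0.985, 0.171, 0.0]
contact_force: [-0.3, -1.8, -0.4]
gripper_width: 0.239
```

Emit:
apply_moves(
  moves="1 0 -.008 0 0 0 0;1 0 0 0 0 0 0;1 0 0 0 0 0 0",
)

```text
t: 15.57
eef_pos: [0.6153, 0.0511, 0.0354]
tool_rot: [0.001, 0.985, 0.171, 0.0]
contact_force: [1.6, -4.8, -0.3]
gripper_width: 0.243
```

```bash
python3 - <<'E'
from h import *
o=bot.get_obs()
print(o['t'],o['eef_pos'],o['tool_rot'],o['contact_force'],o['torque'],o['gripper_width'])
E
```

```text
15.5667 [0.61530768 0.05110712 0.03541804] [8.10914698e-04 9.85257571e-01 1.71075176e-01 3.80683505e-04] [ 1.57988687 -4.80641627 -0.28622228] [-1.15895741 -0.36590857  0.02300302] 0.24263947131699376
```

Emit:
apply_moves(
  moves="1 0 .006 .006 0 0 0;1 0 0 0 0 0 0;.2 0 0 0 0 0 0;.2 0 0 0 0 0 0;.2 0 0 0 0 0 0;.2 0 0 0 0 0 0;.2 0 0 0 0 0 0",
)

```text
t: 16.15
eef_pos: [0.615, 0.0525, 0.0344]
tool_rot: [-0.0, 0.985, 0.172, -0.0]
contact_force: [0.2, 0.6, 0.2]
gripper_width: 0.395
```

```bash
python3 - <<'E'
from h import *
o=bot.get_obs()
print(o['t'],o['eef_pos'],o['tool_rot'],o['contact_force'],o['torque'],o['gripper_width'])
p=imaging.read_camera('wrist'); save(p,'w10.png')
s=imaging.read_camera('scene'); cv2.imwrite('pics/s10c.png',cv2.resize(s['image'][190:280,220:360],(784,504),interpolation=cv2.INTER_CUBIC)[:,:,::-1])
E
```

```text
16.15 [0.61495076 0.05253312 0.03437039] [-3.28707025e-04  9.85119468e-01  1.71870600e-01 -1.52117068e-04] [0.20857071 0.63526796 0.23281385] [-0.00591038  0.04032281  0.00103118] 0.39490070678606226
```

View pics/s10c.png

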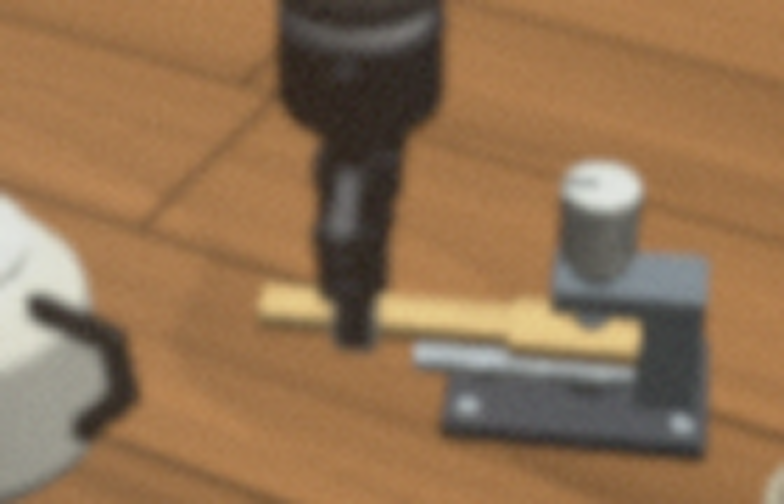

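View pics/w10.png

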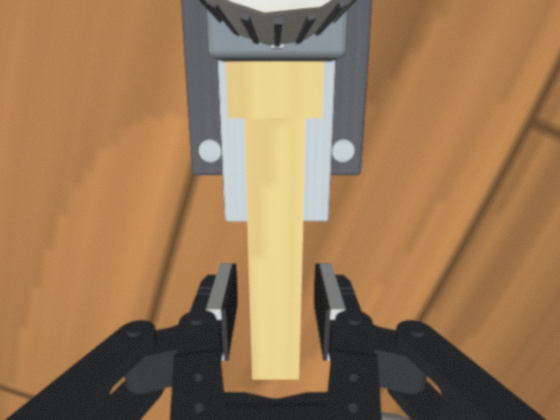

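Emit:
apply_moves(
  moves=".2 0 0 -.1 0 0 0;.2 0 0 -.25 0 0 0;.2 0 0 -.3 0 0 0;-.5 0 0 -.3 0 0 0;-.5 0 0 -.3 0 0 0;-.5 0 0 -.15 0 0 0;-.5 0 -.23 0 0 0 0;-.5 0 -.23 0 0 0 0;-.5 0 -.23 0 0 0 0;-.5 0 -.23 0 0 0 0;-.5 0 0 0 0 0 0;-.5 0 0 0 0 0 0",
)

```text
t: 17.25
eef_pos: [0.5772, 0.1579, 0.2031]
tool_rot: [-0.0, 0.985, 0.173, 0.0]
contact_force: [-0.3, 0.2, -0.6]
gripper_width: 0.754
```

```bash
python3 - <<'E'
from h import *
o=bot.get_obs()
print(o['t'],o['q'],o['eef_pos'],o['tool_rot'],o['contact_force'],o['torque'],o['gripper_width'])
p=imaging.read_camera('wrist'); save(p,'w11.png'); V=wview(p,o)
for m,z in [('thimble_grip',.11),('thimble_top',.126),('stop',.033)]:
    r=nets.spot_point(p,m); print(m,[(np.round(x['location'],1).tolist(),round(x['score'],2),np.round(atz(p,x['location'],z,V),4).tolist()) for x in r[:2]])
print('tcp proj of axis at top', proj(p,[[o['eef_pos'][0],o['eef_pos'][1],.126]],V))
im=cv2.cvtColor(p['image'],cv2.COLOR_RGB2HSV); m=((im[:,:,1]<40)&(im[:,:,2]>190)).astype(np.uint8)
n,l,st,c=cv2.connectedComponentsWithStats(m)
for i in range(1,n):
    if st[i,4]>800: print(st[i],c[i],atz(p,[c[i]],.126,V)[0])
s=imaging.read_camera('scene'); cv2.imwrite('pics/s11c.png',cv2.resize(s['image'][190:280,220:360],(784,504),interpolation=cv2.INTER_CUBIC)[:,:,::-1])
E
```

```text
17.25 [-0.85505654  0.43733241  0.64536353  1.80737089 -0.30889908  0.99883635
  0.2630839 ] [0.57716626 0.15787847 0.20312066] [-4.61636944e-04  9.84850351e-01  1.73405793e-01  6.70685125e-05] [-0.30115242  0.24193393 -0.56369427] [-0.01410396  0.02352091  0.00984329] 0.7536492834902642
thimble_grip [([276.2, 210.8], 0.65, [[0.5781, 0.1581, 0.11]])]
thimble_top [([273.1, 222.4], 0.9, [[0.577, 0.1551, 0.126]]), ([277.2, 213.0], 0.58, [[0.5773, 0.1621, 0.126]])]
stop []
tcp proj of axis at top [[274.80240665 218.74393305]]
[ 435   33  125   69 2419] [467.42827615  63.43034312] [0.64996196 0.28711182 0.126     ]
[ 249  196   62   71 2688] [276.359375   227.34449405] [0.58017983 0.15256416 0.126     ]
```

View pics/s11c.png

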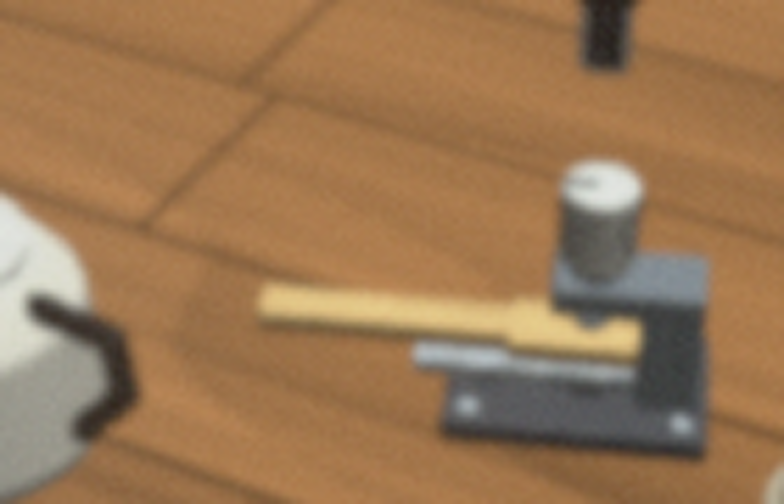

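View pics/w11.png

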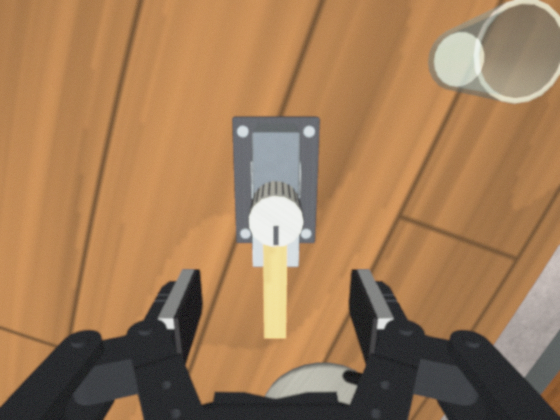

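Emit:
apply_moves(
  moves="-.5 .006 .008 .1 0 0 0;-.5 0 0 .25 0 0 0;-.5 0 0 .25 0 0 0;-.3 0 0 .2 0 0 0;-.2 0 0 .1 0 0 0;-.2 0 0 .03 0 0 0;-.2 0 0 0 0 0 0;-.2 0 0 0 0 0 0",
)

```text
t: 18.17
eef_pos: [0.5798, 0.1548, 0.0918]
tool_rot: [-0.0, 0.985, 0.171, 0.001]
contact_force: [0.1, -0.7, -0.1]
gripper_width: 0.6
```

```bash
python3 - <<'E'
from h import *
o=bot.get_obs()
print(o['t'],o['q'],o['eef_pos'],o['tool_rot'],o['contact_force'],o['torque'],o['gripper_width'])
p=imaging.read_camera('wrist'); save(p,'w12.png')
E
```

```text
18.1667 [-0.7774124   0.57995523  0.5598671   1.88439179 -0.41993185  0.79435487
  0.35237724] [0.57975204 0.15478909 0.09177565] [-3.59741566e-06  9.85233800e-01  1.71212806e-01  7.31547781e-04] [ 0.14484889 -0.71228354 -0.12188904] [ 0.01025709 -0.03496628 -0.01478274] 0.6001092019686891
```

View pics/w12.png

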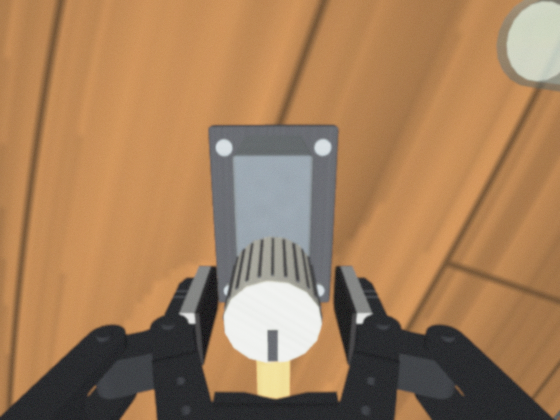

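Emit:
apply_moves(
  moves="-.2 -.006 -.017 .006 0 0 0;-.2 0 0 0 0 0 0;-.2 0 0 0 0 0 0;1 0 0 0 0 0 0;1 0 0 0 0 0 0;1 0 0 0 0 0 0;1 0 0 0 0 0 0;1 0 0 0 0 0 0;1 0 0 0 0 0 0",
  force=70,
)

```text
t: 18.97
eef_pos: [0.5778, 0.157, 0.0909]
tool_rot: [-0.0, 0.985, 0.172, 0.0]
contact_force: [-1.4, 0.9, 7.1]
gripper_width: 0.408
```

```bash
python3 - <<'E'
from h import *
o=bot.get_obs()
print(o['t'],o['q'],o['eef_pos'],o['tool_rot'],o['contact_force'],o['torque'],o['gripper_width'])
p=imaging.read_camera('wrist'); save(p,'w13.png')
E
```

```text
18.9667 [-0.78127428  0.57955116  0.55877173  1.88752889 -0.42086487  0.79220605
  0.34990353] [0.57777368 0.15700122 0.09086114] [-3.16535470e-04  9.85170770e-01  1.71576013e-01  3.53004684e-04] [-1.4373284   0.90875454  7.05190615] [0.02357982 0.29360997 0.03680076] 0.4075826256381029
```

View pics/w13.png

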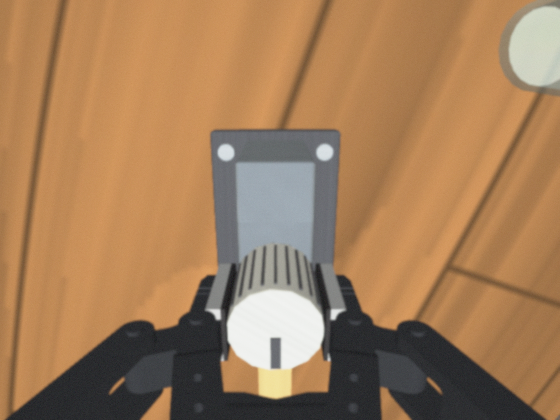

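Emit:
apply_moves(
  moves="1 0 0 0 0 0 .5;1 0 0 0 0 0 1;1 0 0 0 0 0 1;1 0 0 0 0 0 1;1 0 0 0 0 0 1;1 0 0 0 0 0 1;1 0 0 0 0 0 0;1 0 0 0 0 0 0",
)

```text
t: 19.68
eef_pos: [0.5782, 0.1571, 0.0909]
tool_rot: [-0.0, 1.0, -0.02, 0.001]
contact_force: [-0.6, 0.3, 4.6]
gripper_width: 0.402
```

```bash
cat > chk.py <<'E'
from h import *
import sys
o=bot.get_obs(); q=o['tool_rot']
print(o['t'],'q7',o['q'][6].round(3),o['eef_pos'].round(4),'xang',np.degrees(2*np.arctan2(q[2],q[1])).round(2),o['contact_force'].round(1),'tau',o['torque'].round(3),'w',round(o['gripper_width'],3),'jt7',o['joint_torque'][6].round(3))
if len(sys.argv)>1:
    p=imaging.read_camera('wrist'); cv2.imwrite('pics/'+sys.argv[1]+'.png',cv2.resize(p['image'][120:420,170:380],(560,800))[:600 if 0 else 800,:,::-1][200:])
E
python3 chk.py w14
```

```text
19.6833 q7 0.04 [0.5782 0.1571 0.0909] xang -2.27 [-0.6  0.3  4.6] tau [ 0.11   0.045 -0.264] w 0.402 jt7 0.115
```

View pics/w14.png

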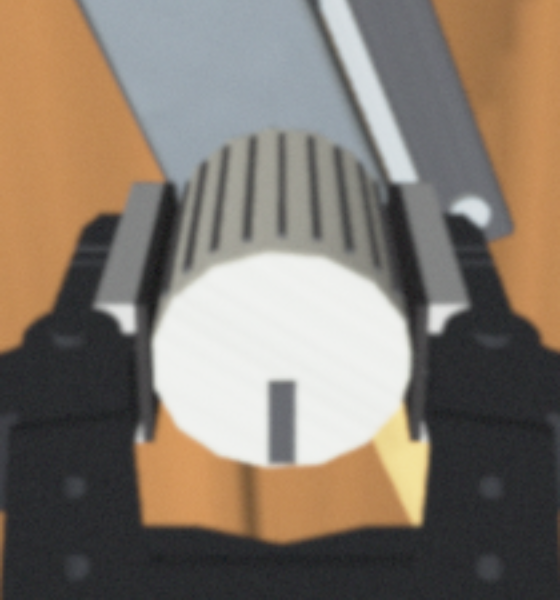

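Emit:
apply_moves(
  moves="1 0 0 0 0 0 1;1 0 0 0 0 0 1;1 0 0 0 0 0 1;1 0 0 0 0 0 1;1 0 0 0 0 0 0;1 0 0 0 0 0 0;1 0 0 0 0 0 0",
)

```text
t: 20.32
eef_pos: [0.5785, 0.1571, 0.0909]
tool_rot: [-0.001, 0.987, -0.158, 0.001]
contact_force: [0.2, 0.2, 4.1]
gripper_width: 0.399
```

```bash
python3 chk.py
```

```text
20.3167 q7 -0.183 [0.5785 0.1571 0.0909] xang -18.22 [0.2 0.2 4.1] tau [ 0.179 -0.212 -0.225] w 0.399 jt7 0.218
```

Emit:
apply_moves(
  moves="1 0 0 0 0 0 1;1 0 0 0 0 0 1;1 0 0 0 0 0 0;1 0 0 0 0 0 0",
)

```text
t: 20.65
eef_pos: [0.5787, 0.157, 0.0909]
tool_rot: [-0.001, 0.974, -0.227, 0.001]
contact_force: [1.8, 0.9, 5.5]
gripper_width: 0.406
```

```bash
python3 chk.py
```

```text
20.65 q7 -0.295 [0.5787 0.157  0.0909] xang -26.23 [1.8 0.9 5.5] tau [ 0.116 -0.316 -0.204] w 0.406 jt7 0.115
```

Emit:
apply_moves(
  moves="1 0 0 0 0 0 1;1 0 0 0 0 0 1;1 0 0 0 0 0 0;1 0 0 0 0 0 0",
)

```text
t: 20.98
eef_pos: [0.5788, 0.1569, 0.0909]
tool_rot: [-0.0, 0.956, -0.294, 0.001]
contact_force: [1.5, 0.1, 4.5]
gripper_width: 0.406
```

```bash
python3 chk.py
```

```text
20.9833 q7 -0.407 [0.5788 0.1569 0.0909] xang -34.19 [1.5 0.1 4.5] tau [ 0.066 -0.45  -0.091] w 0.406 jt7 -0.037
```

Emit:
apply_moves(
  moves="1 0 0 0 0 0 1;1 0 0 0 0 0 1;1 0 0 0 0 0 0;1 0 0 0 0 0 0",
)

```text
t: 21.32
eef_pos: [0.5789, 0.1568, 0.0909]
tool_rot: [-0.001, 0.933, -0.36, 0.001]
contact_force: [2.6, 0.6, 4.6]
gripper_width: 0.405
```

```bash
python3 chk.py w15; python3 - <<'E'
from h import *
s=imaging.read_camera('scene'); cv2.imwrite('pics/s15c.png',cv2.resize(s['image'][190:280,220:360],(784,504),interpolation=cv2.INTER_CUBIC)[:,:,::-1])
E
```

```text
21.3167 q7 -0.518 [0.5789 0.1568 0.0909] xang -42.16 [2.6 0.6 4.6] tau [ 0.057 -0.588 -0.119] w 0.405 jt7 -0.041
```

View pics/s15c.png

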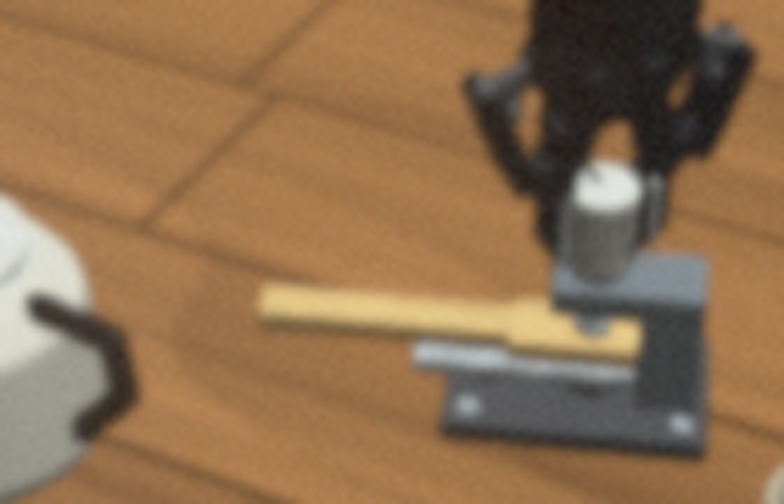

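View pics/w15.png

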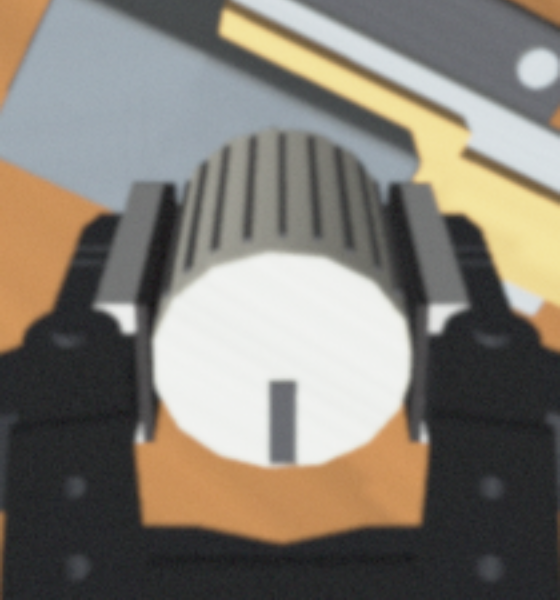

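```bash
cat > chk2.py <<'E'
from h import *
T=[];F=[]
for i in range(3):
    o=bot.get_obs(); T.append(o['torque']);F.append(o['contact_force']); imaging.read_camera('wrist')
q=o['tool_rot']
print(o['t'],'xang',np.degrees(2*np.arctan2(q[2],q[1])).round(2),o['eef_pos'].round(4),np.mean(F,0).round(1),'tau',np.mean(T,0).round(3),'tz',np.round([t[2] for t in T],3))
E
python3 chk2.py
```

```text
21.5167 xang -42.18 [0.5789 0.1568 0.0909] [3.9 0.3 5.3] tau [ 0.091 -0.787 -0.022] tz [-0.068  0.01  -0.009]
```

Emit:
apply_moves(
  moves="1 0 0 0 0 0 .8;1 0 0 0 0 0 .8;1 0 0 0 0 0 0;1 0 0 0 0 0 0",
)

```text
t: 21.9
eef_pos: [0.5789, 0.1567, 0.0909]
tool_rot: [-0.001, 0.911, -0.411, 0.001]
contact_force: [4.5, -0.1, 4.8]
gripper_width: 0.404
```

```bash
python3 chk2.py
```

```text
22.0 xang -48.58 [0.5789 0.1567 0.0909] [4.2 0.7 5. ] tau [ 0.042 -0.898 -0.038] tz [-0.048 -0.016 -0.05 ]
```

Emit:
apply_moves(
  moves="1 0 0 0 0 0 .8;1 0 0 0 0 0 .8;1 0 0 0 0 0 0;1 0 0 0 0 0 0",
)

```text
t: 22.38
eef_pos: [0.579, 0.1566, 0.0909]
tool_rot: [-0.001, 0.887, -0.462, 0.001]
contact_force: [4.7, -0.3, 5.2]
gripper_width: 0.406
```

```bash
python3 chk2.py
```

```text
22.4833 xang -54.98 [0.579  0.1566 0.0909] [ 4.7 -0.2  5. ] tau [ 0.011 -1.032 -0.053] tz [-0.045 -0.095 -0.018]
```

```bash
python3 - <<'E'
from h import *
s=imaging.read_camera('scene'); a=cv2.resize(s['image'][215:275,290:350],(600,600),interpolation=cv2.INTER_CUBIC)[:,:,::-1]; cv2.imwrite('pics/s16c.png',a)
t=imaging.read_camera('wrist'); save(t,'w16.png')
for m in ['collar','spindle']:
    for p in (s,t): print(m,[(np.round(x['location'],1).tolist(),round(x['score'],2)) for x in nets.spot_point(p,m)[:2]])
E
```

```text
collar [([327.4, 239.3], 0.66)]
collar [([272.1, 267.5], 0.89)]
spindle [([323.6, 248.9], 0.5), ([151.2, 233.0], 0.46)]
spindle [([275.4, 213.2], 0.37)]
```

View pics/s16c.png

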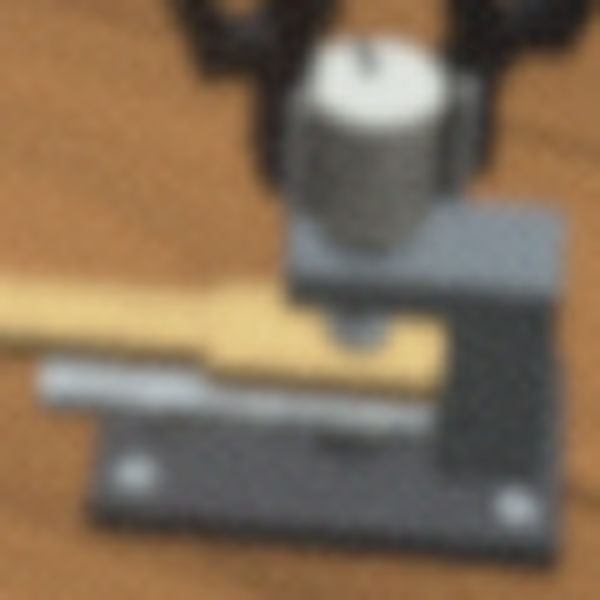

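View pics/w16.png

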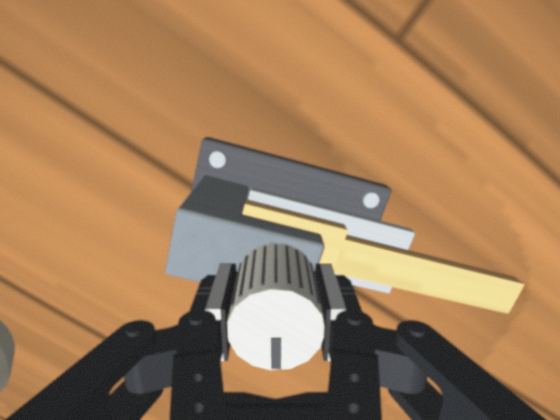

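```bash
python3 - <<'E'
from h import *
s=imaging.read_camera('scene')
c=np.array([.5785,.157])
a=np.linspace(0,2*np.pi,60)
for z in np.arange(.036,.049,.002):
    P=proj(s,np.c_[c[0]+.009*np.cos(a),c[1]+.009*np.sin(a),np.full(60,z)]); print(z,'crop bottom row',((P[:,1].max()-215)*10).round(1), 'cols',((P[:,0].min()-290)*10).round(),((P[:,0].max()-290)*10).round())
# reference check: arm top/bottom, thimble top row
P=proj(s,np.c_[c[0]+.018*np.cos(a),c[1]+.018*np.sin(a),np.full(60,.126)]);print('thimble top disc',(P.min(0)-[290,215])*10,(P.max(0)-[290,215])*10)
th=np.radians(109.8);d=np.array([np.cos(th),np.sin(th)]);n=np.array([d[1],-d[0]])
w=lambda x,y,z:np.r_[c+n*x+d*y,z]
print('arm near-lower corner (x18,y-20,z62)/(z78)',(proj(s,[w(.018,-.02,.062),w(.018,-.02,.078),w(.018,.052,.078),w(.018,.022,.033),w(.04,.057,.012),w(.04,-.067,.012)])-[290,215])*10)
for z in (.038,.040,.042,.044): print('blade tip near top edge',z,(proj(s,[w(.017,.022,z),w(.017,-.038,z)])-[290,215])*10, 'bottom',(proj(s,[w(.017,.022,z-.01),w(.017,-.038,z-.01)])-[290,215])*10)
E
python3 chk2.py
```

```text
0.036 crop bottom row 376.1 cols 314.0 382.0
0.038 crop bottom row 370.2 cols 315.0 383.0
0.04 crop bottom row 364.3 cols 315.0 383.0
0.042 crop bottom row 358.3 cols 315.0 384.0
0.044000000000000004 crop bottom row 352.4 cols 316.0 384.0
0.046000000000000006 crop bottom row 346.4 cols 316.0 384.0
0.04800000000000001 crop bottom row 340.4 cols 317.0 385.0
thimble top disc [295.81908119  36.30858829] [438.35347111 118.00572187]
arm near-lower corner (x18,y-20,z62)/(z78) [[272.15455134 312.8632322 ]
 [274.8323294  263.75018677]
 [557.13333224 287.14036178]
 [427.81359425 413.69395424]
 [554.16307649 541.85971176]
 [ 78.57528788 499.17811882]]
blade tip near top edge 0.038 [[429.21257746 396.44389904]
 [199.97133751 376.64573423]] bottom [[426.75055846 426.00793308]
 [198.69799547 406.13701327]]
blade tip near top edge 0.04 [[429.70728738 390.49366824]
 [200.22714356 370.71042111]] bottom [[427.24142822 420.11997171]
 [198.95190687 400.26336023]]
blade tip near top edge 0.042 [[430.20276837 384.53088981]
 [200.48332982 364.76268385]] bottom [[427.73306399 414.21961872]
 [199.20619634 394.37743637]]
blade tip near top edge 0.044 [[430.69902142 378.55553234]
 [200.73989671 358.80249157]] bottom [[428.22546677 408.30684304]
 [199.46086432 388.47921116]]
22.9833 xang -54.99 [0.579  0.1566 0.0909] [ 5.1 -0.1  5.1] tau [ 0.018 -1.152 -0.009] tz [-0.028  0.003 -0.003]
```

Emit:
apply_moves(
  moves="1 .004 -.006 0 0 0 .8;1 0 0 0 0 0 .8;1 0 0 0 0 0 0;1 0 0 0 0 0 0",
)

```text
t: 23.37
eef_pos: [0.5791, 0.1565, 0.0908]
tool_rot: [-0.0, 0.86, -0.511, 0.001]
contact_force: [1.9, -0.8, 7.5]
gripper_width: 0.404
```

```bash
python3 chk2.py
```

```text
23.4667 xang -61.41 [0.5791 0.1565 0.0908] [ 2.8 -0.5  7.6] tau [-0.045 -0.611 -0.051] tz [-0.058 -0.066 -0.029]
```

Emit:
apply_moves(
  moves="1 .003 -.004 0 0 0 .8;1 0 0 0 0 0 .8;1 0 0 0 0 0 0;1 0 0 0 0 0 0",
)

```text
t: 23.85
eef_pos: [0.5792, 0.1564, 0.0908]
tool_rot: [-0.0, 0.83, -0.558, 0.0]
contact_force: [1.5, -0.3, 9.7]
gripper_width: 0.409
```

```bash
python3 chk2.py
```

```text
23.95 xang -67.81 [0.5793 0.1564 0.0908] [ 1.4 -0.1  9.4] tau [-0.045 -0.269 -0.071] tz [-0.06  -0.074 -0.078]
```

Emit:
apply_moves(
  moves="1 0 0 0 0 0 .8;1 0 0 0 0 0 .8",
)

```text
t: 24.17
eef_pos: [0.5793, 0.1563, 0.0908]
tool_rot: [-0.0, 0.797, -0.604, 0.0]
contact_force: [2.3, -0.0, 8.5]
gripper_width: 0.402
```

```bash
python3 chk2.py
```

```text
24.2667 xang -74.29 [0.5793 0.1563 0.0908] [1.6 0.2 9.3] tau [-0.054 -0.247  0.124] tz [ 0.353  0.052 -0.034]
```

Emit:
apply_moves(
  moves="1 0 0 0 0 0 .8;1 0 0 0 0 0 .8",
)

```text
t: 24.48
eef_pos: [0.5793, 0.1561, 0.0908]
tool_rot: [-0.0, 0.762, -0.647, 0.0]
contact_force: [2.4, -1.4, 8.8]
gripper_width: 0.406
```

```bash
python3 chk2.py; python3 - <<'E'
from h import *
s=imaging.read_camera('scene'); a=cv2.resize(s['image'][215:275,290:350],(600,600),interpolation=cv2.INTER_CUBIC)[:,:,::-1]; cv2.imwrite('pics/s17c.png',a)
E
```

```text
24.5833 xang -80.7 [0.5793 0.1562 0.0908] [ 1.3 -0.8  9.9] tau [-0.078 -0.277  0.143] tz [ 0.361  0.116 -0.048]
```

View pics/s17c.png

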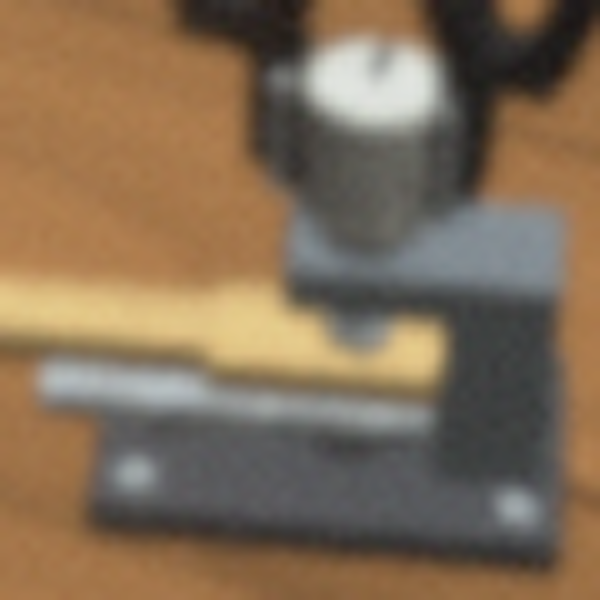

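```bash
python3 - <<'E'
import cv2,numpy as np
def native(f,x0,y0,w,h):
    return cv2.resize(cv2.imread(f).astype(np.float32),(w,h),interpolation=cv2.INTER_AREA),x0,y0
for f,a in (('pics/s10c.png',(220,190,140,90)),('pics/s11c.png',(220,190,140,90)),('pics/s15c.png',(220,190,140,90)),('pics/s16c.png',(290,215,60,60)),('pics/s17c.png',(290,215,60,60))):
    im,x0,y0=native(f,*a)
    # blue channel minus..: paddle is yellow (low blue vs red)
    sat=im[:,:,2]-im[:,:,0]
    out=[]
    for c in (324,325,326,327):
        out.append(np.round(sat[244-y0:256-y0,c-x0]).astype(int).tolist())
    print(f); 
    for o in out: print(o)
E
```

```text
pics/s10c.png
[-1, 1, 3, 17, 47, 76, 90, 90, 76, 53, 24, 4]
[2, 2, -3, 8, 37, 70, 88, 89, 76, 55, 28, 7]
[-1, 1, 1, 12, 40, 72, 88, 90, 76, 56, 29, 9]
[0, 0, 4, 22, 52, 77, 89, 91, 78, 57, 30, 9]
pics/s11c.png
[1, 1, 5, 18, 45, 77, 89, 89, 74, 52, 22, 2]
[1, -1, 0, 8, 37, 71, 89, 89, 76, 54, 24, 4]
[-2, -2, 0, 11, 41, 72, 89, 90, 76, 56, 27, 7]
[-2, -1, 6, 24, 53, 79, 89, 89, 76, 57, 31, 9]
pics/s15c.png
[0, 0, 1, 3, 10, 37, 69, 81, 72, 52, 22, 2]
[-2, 0, 0, -2, 2, 26, 59, 77, 74, 56, 27, 6]
[-2, -2, -1, -3, 0, 22, 56, 77, 75, 59, 28, 6]
[-3, 0, -1, 0, 6, 27, 63, 83, 78, 59, 30, 8]
pics/s16c.png
[0, 2, 0, 1, 9, 38, 68, 81, 72, 51, 22, 2]
[1, 1, 1, -2, 2, 25, 59, 78, 75, 56, 27, 7]
[-2, -1, -2, -4, 0, 21, 58, 79, 75, 59, 31, 7]
[-1, -1, -2, -1, 6, 28, 63, 81, 76, 58, 31, 8]
pics/s17c.png
[-1, 1, 0, 1, 10, 38, 70, 83, 74, 52, 23, 4]
[-2, 0, -1, -2, 3, 26, 60, 78, 72, 53, 26, 5]
[1, 1, -3, -3, 0, 21, 56, 76, 74, 55, 29, 7]
[1, 0, -2, 0, 7, 29, 64, 83, 77, 57, 33, 9]
```

Emit:
apply_moves(
  moves="-.3 0 0 0 0 0 0;-.3 0 0 0 0 0 0;-.3 0 0 0 0 0 0;-.3 0 0 0 0 0 0;-.3 0 0 0 0 0 0;-.3 0 0 -.05 0 0 0;-.3 0 0 -.15 0 0 0;-.3 0 0 -.3 0 0 0;-.3 0 0 -.3 0 0 0;-.3 0 0 -.15 0 0 0;-.3 0 0 0 0 0 0;-.3 0 0 0 0 0 0",
)

```text
t: 25.68
eef_pos: [0.5793, 0.1568, 0.2053]
tool_rot: [-0.001, 0.763, -0.647, 0.0]
contact_force: [-0.6, -0.0, -0.3]
gripper_width: 0.651
```

```bash
python3 chk2.py; python3 - <<'E'
from h import *
o=bot.get_obs();p=imaging.read_camera('wrist'); save(p,'w18.png'); print(o['q'].round(2))
s=imaging.read_camera('scene'); cv2.imwrite('pics/s18c.png',cv2.resize(s['image'][190:280,220:360],(784,504),interpolation=cv2.INTER_CUBIC)[:,:,::-1]);cv2.imwrite('pics/s18d.png',cv2.resize(s['image'][215:255,305:345],(600,600),interpolation=cv2.INTER_CUBIC)[:,:,::-1])
E
```

```text
25.7833 xang -80.63 [0.5781 0.1569 0.2033] [-0.5 -0.3 -0.5] tau [-0.006 -0.048 -0.026] tz [-0.036 -0.038 -0.005]
[-1.14  0.65  1.15  1.82 -0.66  1.12 -1.16]
```

View pics/w18.png

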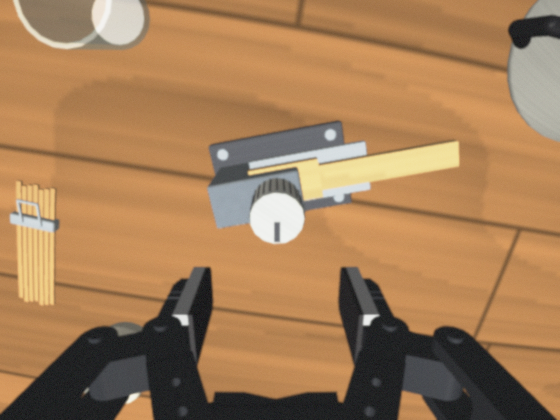

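View pics/s18c.png

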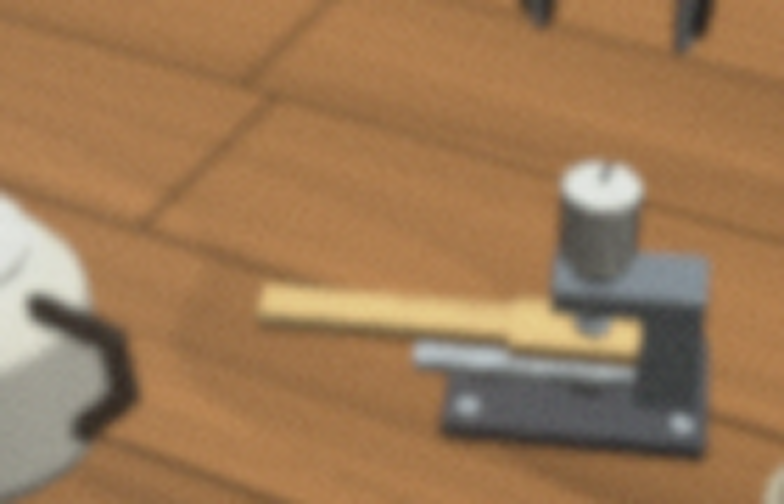

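View pics/s18d.png

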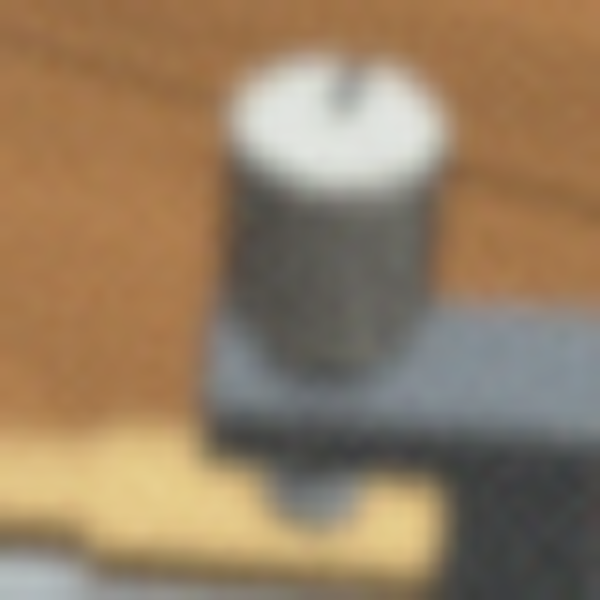

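```bash
python3 -c "
from h import *
print(bot.hand_in())"
```

```text
the job is handed in; nothing more can be done
None
```

The paddle is clamped and the job is handed in, but the stop after slipping was probably only a few degrees inside the eighth-turn limit. That is an estimate, because I could not see the collar pointer. I handed in at about 26 s of the 64 s allowed.

- **Placing the paddle:** I laid it on the bed, which felt about 33 mm high. Then I pushed it in, centred and in line, until the blade met the upright with about 5 N. The last pictures show it still there, and I saw nothing else disturbed.
- **Clamping:** I turned the thimble about 100° clockwise. The spindle came down about 5 mm, consistent with meeting the paddle at about 60°. It was in the same place in the pictures at 62°, 75° and 100°. The torque while turning at the end was 0.35–0.36 N m, the stated slip torque. I then opened the fingers and lifted clear.
- **Margin on the stop:** I noticed the slip late, because the torque read at each pause stayed near zero instead of rising by 0.1–0.2 N m. I recognised it from the spindle standing still and the torque while turning. My estimate of the slip is 38–40°, with about 5° of uncertainty, against the 45° limit. I found no way to undo overshoot, so I did not try.

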